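# Load the lens carriers under the UV lamp, close the lacquer jar and light the lamp

### The arm

A 6-joint arm with a two-finger parallel gripper is mounted at the origin on the work surface. World frame = base frame: x ahead of the robot, y to its left, z up, the work surface at z = 0. Lengths are in m, angles in degrees, forces in N, time in s.
With the tool pointing down it reaches from about 0.4 to 0.825 m from the base axis. Payload 7 kg.
Tool frame: the origin (TCP) lies midway between the tips of the shut fingers; the grasp point (between the pads) lies 19 mm behind it; z points along the fingers, y is the direction in which the jaws open and shut (so a half turn about z gives the same grasp; the last joint's range is limited). The gripper opens to 88 mm and grips with 3 to 60 N. Pads are 19 mm wide; open, the fingers measure 130 mm over their backs; the gripper's body (78 mm by 193 mm) begins 47 mm behind the grasp point.
Start: joints at [-60.384, 20.546, 0.682, 0, -70.136, -16.507], TCP at [0.153, -0.657, 0.227] pointing down, gripper open.
Joint ranges: [-176.03, 176.03], [-82.01, 121.73], [-58.28, 71.71], [-173.87, 95.51], [-174.79, -0.11], [-173.66, 173.66]. Speed limits (degrees/s): [136.94, 136.94, 172.46, 180, 180, 180].

### API

Orientations are given as [roll, pitch, yaw] about the fixed x, y, z axes, in that order (R = Rz(yaw) Ry(pitch) Rx(roll)).
In Python, from plant import ctrl gives the robot as it stands. The module is installed in compiled form; this text tells all that it offers.
- The arm moves only by the tool arm_command, never from a script. Its argument "targets" is a list that holds one entry, the list of rows, each a list of 7 numbers: the turn, a rotation vector about the world's x, y, z in rad, then the shift along the world's x, y, z in cm, then the opening, from 0 (shut) to 1 (fully open). A call has 1 to 8 rows; each row is the pose to reach, as a shift and turn from the pose commanded when the call began; what a row does not reach only later rows make up. A row lasts 1/12 s, in which the tool goes at most 41.7 mm and 7.16 degrees, less where a joint would pass 70% of its speed; a pose out of reach is approached as far as the arm can. A call with a gripper value outside its range is refused whole. The fingers move at their own pace and stop on an object; the grip force is fixed at half the most. Time passes only in rows, so rows that repeat a pose let the fingers close. It gives the time, the measured TCP pose, the force and the opening at its end, in the units of the state.
- ctrl.get_obs(): the state, without advancing time (a new reading comes with each control period).
- ctrl.snapshot(name): name is "scene" or "top" or "wrist"; returns the picture (420x560x3 uint8, blue, green, red); there is no depth.
- ctrl.camera_model(name): a dict with "K" (3x3 intrinsics, pixels), "distortion" ([k1, k2, p1, p2, k3] as OpenCV has them; the pictures are not rectified), "xyz" and "rotation" of the camera in the world. Camera axes: x right, y up, looking along -z (the intrinsics and any distortion apply to the point x, -y, -z); pixel columns grow to the right and rows downward; lengths in m; the calibration is good to about 2 mm. A picture is of the moment at which its call begins: read the wrist's pose just before it. camera_model takes no time and is no camera call; for the wrist camera it gives the pose at the moment of the call.
- ctrl.close_job(): hands the job in, once; it reports no verdict.
The state is a dict: "clock": time; "joint_pos": joint angles; "qvel": joint speeds; "tau": joint torques, N m; "tool_pos": TCP position; "orientation": TCP orientation; "force": force on the tool from outside, world axes, zero at the start; "moment": the same for the moment, N m; "opening": finger opening in m.
Only numpy, scipy, OpenCV 4.12 (cv2) and the standard library are available. Lean on these libraries where they do the work, as an engineer would, in place of code of your own. Each camera call takes 0.05 s, during which the arm holds its last target. There are 200 camera calls.

### The job

Slide every lens carrier nose first under the low head of the UV lamp, side by side, square and fully home against the housing behind, with the grip fins left out in front, keeping the carriers upright. Close the lacquer jar so that stray light cannot set it: put the lid on the neck, turn it back until it drops into the thread, then screw it forward to the stop. Only when all the carriers are in and the jar is shut, throw the lamp switch fully on; leave the bottle, the spectacle frame and the cutters alone.

Things in the scene. Friction and masses are not known exactly. Their poses are not given: they have to be found in the camera images.
- carrier1: aluminium lens carrier 165 long (x) x 56 wide, flat on the bench; origin under its centre, +x = nose. Plate 6 thick; side walls and two green-tinted lenses on its front 110 mm reach 22 high at most; at the tail a black upright grip fin 30 (x) x 14 (y), top 44 above the bench, centred 67.5 behind the origin. 0.15 to 0.31 kg. None if absent; all are alike
- carrier2: aluminium lens carrier 165 long (x) x 56 wide, flat on the bench; origin under its centre, +x = nose. Plate 6 thick; side walls and two green-tinted lenses on its front 110 mm reach 22 high at most; at the tail a black upright grip fin 30 (x) x 14 (y), top 44 above the bench, centred 67.5 behind the origin. 0.15 to 0.31 kg. None if absent; all are alike
- carrier3: aluminium lens carrier 165 long (x) x 56 wide, flat on the bench; origin under its centre, +x = nose. Plate 6 thick; side walls and two green-tinted lenses on its front 110 mm reach 22 high at most; at the tail a black upright grip fin 30 (x) x 14 (y), top 44 above the bench, centred 67.5 behind the origin. 0.15 to 0.31 kg. None if absent; all are alike
- carrier4: aluminium lens carrier 165 long (x) x 56 wide, flat on the bench; origin under its centre, +x = nose. Plate 6 thick; side walls and two green-tinted lenses on its front 110 mm reach 22 high at most; at the tail a black upright grip fin 30 (x) x 14 (y), top 44 above the bench, centred 67.5 behind the origin. 0.15 to 0.31 kg. None if absent; all are alike
- lamp: grey UV lamp, fixed; origin on the bench under the middle of the head's front edge, +x runs in under the head, +y left along its edge. Head: flat slab 120 deep (x 0 to 120), 296 wide (y -148 to 148), underside 30 above the bench, top 64; open at front and ends. At its right end a switch box 95 x 60, 40 high, centred at x 60, y -181
- lamp_stop (a point): foot of the lamp housing's front face (296 wide, 100 high), at lamp x 120, y 0: the back stop for the carriers. A carrier touching it has its origin 82.5 before it, at lamp x 37.5, and its fin's centre 30 in front of the head. Four carriers fit side by side, pitch about 72
- switch (a joint): lamp switch, a black toggle lever on the switch box: 0 = off (leaning towards the lamp's front, -x), 1.0 rad = on (leaning to +x). It stays where it is left and takes a light push of a few N
- switch_tip (a point): the tip of the lamp switch's lever, about 55 from its pivot
- jar: amber lacquer jar, 62 diameter, clamped upright on a 76 x 76 x 8 base plate, fixed; origin under its centre on the bench. Neck 42 diameter, carrying a three-start quick thread: three ridges (51 over all) with three gaps between them, a third of a turn apart. Its x axis points to jar_home0
- jar_rim (a point): centre of the jar's rim, 71 up. A lid set on rides on the ridges (lid origin 59 to 62 up). Turned back (anticlockwise from above), by 90 degrees at most, its three lugs reach the gaps (open for 32 degrees) and it drops about 10, to origin 51 up. Then forward (clockwise) 45 to 78 degrees under the ridges to a stop
- jar_home0 (a point): point on the thread 25 from the jar's axis (along jar x), 53 up: the lid's lugs stand at jar_home0, 1 and 2 when the lid is at the stop
- jar_home1 (a point): the like point 120 degrees anticlockwise
- jar_home2 (a point): the like point 240 degrees anticlockwise
- lid_lug (a point): one of the lid's three lugs (inside, at the lower edge), 25 from its axis along lid x
- lid: black round screw lid, 63 diameter, 28 high, lying right way up on the bench; origin at the centre of its lower edge, z up, x through one of its three inner lugs. The top 8 mm (20 to 28 above its origin) is the full-diameter grip band; below it the skirt is 61 in diameter. 60 g
- bottle: white cleaner bottle, 52 diameter, 120 high, loose; to be left alone
- frame: black spectacle frame, about 135 wide, loose; to be left alone
- cutters: orange-handled side cutters, 105 long, loose; to be left alone
Things that resemble listed ones, but are neither listed nor needed, are in the scene too. What is shaped like the carrier4 but blue is not meant.

How it is judged:
By the outcome, as a careful person would: the job done as asked, in the order asked, and still so for the second after the job is handed in, with the robot touching nothing.
Of carrier1, carrier2, carrier3, carrier4 only 3 to 4 are there at a start; the rules pass over those that are not, and their reading is None.
At some moment in a run one of carrier1, carrier2, carrier3, carrier4 may be knocked a few centimetres aside while the robot is not near it.
It also fails if it takes over 208 s, if anything falls off the work surface, if the arm or the gripper's body presses on something with over 40 N, if the wrist force passes 120 N, or if a joint passes its speed limit or range.

## Working session

There is one attempt and no reset: what is moved stays moved. The work goes in short steps, Python scripts to look and compute and a tool call to move; the robot and the scene stay as the last step left them, time stands still between calls to the robot, and variables do not carry over. Pictures are saved under pics/ and viewed, about 12 in all and at most 16, crops included, and the job is handed in when it is done.

Besides the shell and the picture viewer there is one more tool, called after "Request:" by a JSON object that holds its "name" and its "arguments", one argument or row to a line. arm_command: Moves the arm, as the interface text tells. Its arguments: {"type":"object","properties":{"targets":{"type":"array","items":{"type":"array","items":{"type":"array","items":{"type":"number"}}}}},"required":["targets"]}

```bash
mkdir -p pics
cat > h.py <<'E'
import numpy as np, cv2
from plant import ctrl
def snap(n,f):
    m=ctrl.camera_model(n); im=ctrl.snapshot(n); cv2.imwrite(f'pics/{f}.png',im); np.save(f'pics/{f}.npy',{**m,'im':im},allow_pickle=True); return im,m
def load(f): m=np.load(f'pics/{f}.npy',allow_pickle=True).item(); return m['im'],m
def R_(m):
    r=np.array(m['rotation'],float)
    if r.shape==(3,3): return r
    from scipy.spatial.transform import Rotation as Q
    return Q.from_euler('xyz',r,degrees=True).as_matrix()
def p2w(m,uv,z):
    uv=np.array(uv,float).reshape(-1,1,2)
    u=cv2.undistortPoints(uv,np.array(m['K']),np.array(m['distortion'],float)).reshape(-1,2)
    d=np.c_[u[:,0],-u[:,1],-np.ones(len(u))]@R_(m).T
    c=np.array(m['xyz']); z=np.broadcast_to(z,len(u)); return c+d*((z-c[2])/d[:,2])[:,None]
def w2p(m,P):
    q=(np.array(P,float).reshape(-1,3)-np.array(m['xyz']))@R_(m); q=q*[1,-1,-1]
    return cv2.projectPoints(q.reshape(-1,1,3),np.zeros(3),np.zeros(3),np.array(m['K']),np.array(m['distortion'],float))[0].reshape(-1,2)
E
python3 - <<'E'
from h import *
print(ctrl.get_obs())
for n in('top','scene'):
    im,m=snap(n,n+'0'); print(n,m)
E
```

```text
{'clock': 0.0, 'joint_pos': array([-6.03850111e+01,  2.05904649e+01,  6.36691163e-01, -1.94184707e-02,
       -7.01362954e+01, -1.65065665e+01]), 'qvel': array([-0.05008842, -0.01565166,  0.0302574 , -0.0137538 ,  0.02530531,
        0.03654469]), 'tau': array([ 8.14086507e-04, -5.82710409e+01,  2.93052667e+01,  6.99704647e+00,
        6.83742706e-03, -1.62142242e-04]), 'tool_pos': array([ 0.15295309, -0.65696442,  0.22565801]), 'orientation': array([ 1.79908456e+02, -8.09069634e-03, -1.66898184e+02]), 'force': array([ 0.29073637, -0.21136486, -1.04448361]), 'moment': array([ 0.03552264, -0.02113291, -0.02053567]), 'opening': 0.08727679295793528}
top {'K': array([[474.55281175,   0.        , 273.10719233],
       [  0.        , 474.55281175, 210.7253192 ],
       [  0.        ,   0.        ,   1.        ]]), 'distortion': array([-0.10027739,  0.        ,  0.        ,  0.        ,  0.        ]), 'xyz': array([ 0.21915488, -0.01419581,  1.42561142]), 'rotation': array([ 10.14155032,   0.22298705, -89.05194356])}
scene {'K': array([[450.12984792,   0.        , 280.28557264],
       [  0.        , 450.12984792, 210.87764555],
       [  0.        ,   0.        ,   1.        ]]), 'distortion': array([-0.12701347,  0.        ,  0.        ,  0.        ,  0.        ]), 'xyz': array([0.82527759, 0.67005045, 1.32794934]), 'rotation': array([ 32.23673983,  -0.60186079, 153.55749921])}
```

View pics/top0.png

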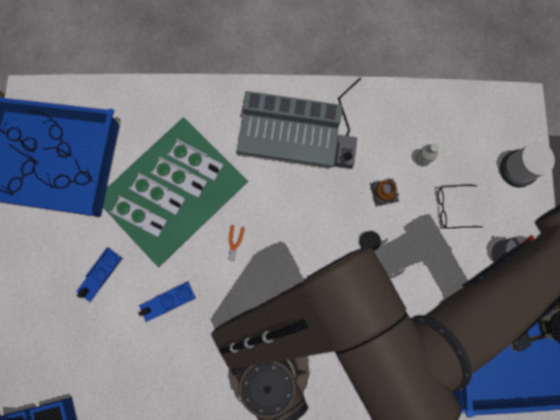

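View pics/scene0.png

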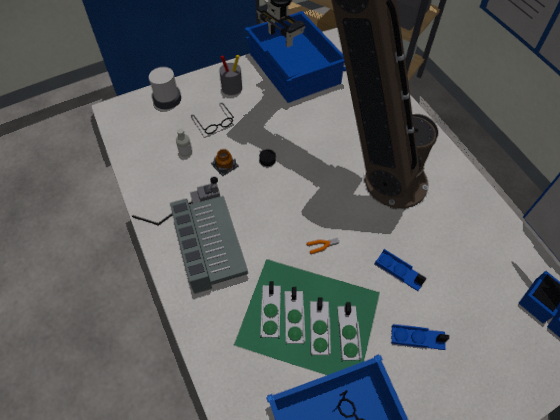

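Top view: four white carriers on the green mat (fins at about (220,172), (202,188), (180,210), (162,233), noses up-left). The lamp head's front edge runs (237,152)–(335,165), with the switch at (346,155). The jar is at (385,190), lid at (370,240), cutters at (236,240), and blue decoys at (100,275) and (167,300).

Run:
```python
from h import *
im,m=load('top0')
c=cv2.resize(im[85:275,100:360],None,fx=3,fy=3,interpolation=cv2.INTER_CUBIC); cv2.imwrite('pics/c1.png',c)
```

```text
(no output)
```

View pics/c1.png

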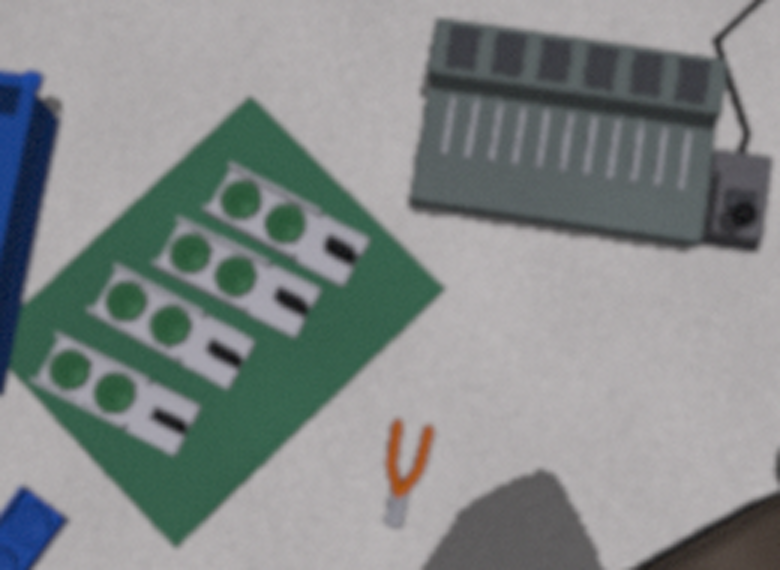

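```bash
cat > det.py <<'E'
from h import *
from scipy.optimize import minimize
S=4
def model(p):
    x,y,a=p; a=np.radians(a); R=np.array([[np.cos(a),-np.sin(a)],[np.sin(a),np.cos(a)]])
    L=[(-.0825,s*.028,z) for s in(1,-1) for z in(0,.006)]+[(-.0275,s*.028,.022) for s in(1,-1)]+[(.0825,s*.028,z) for s in(1,-1) for z in(0,.022)]
    L=np.array(L); return np.c_[L[:,:2]@R.T+[x,y],L[:,2]]
def carriers(im,m,box=(100,110,252,270)):
    x0,y0,x1,y1=box
    big=cv2.resize(im[y0:y1,x0:x1],None,fx=S,fy=S,interpolation=cv2.INTER_CUBIC)
    hsv=cv2.cvtColor(big,cv2.COLOR_BGR2HSV)
    w=((hsv[...,1]<60)&(hsv[...,2]>115)).astype(np.uint8)
    n,l,st,ce=cv2.connectedComponentsWithStats(w); out=[]
    for i in range(1,n):
        if not 2500<st[i,4]<16000 or min(st[i,0],st[i,1])<=0 : continue
        pts=np.argwhere(l==i)[:,::-1].astype(np.int32); h=cv2.convexHull(pts)
        A=np.zeros(w.shape,np.uint8); cv2.fillConvexPoly(A,h,1)
        (cx,cy),_,_=cv2.minAreaRect(h)
        P=p2w(m,[(cx+.5)/S-.5+x0,(cy+.5)/S-.5+y0],.006)[0]
        def cost(p):
            q=(w2p(m,model(p))-[x0,y0]+.5)*S-.5
            B=np.zeros(w.shape,np.uint8); cv2.fillConvexPoly(B,cv2.convexHull((q*16).astype(np.int32).reshape(-1,1,2)),1,shift=4)
            return (A!=B).sum()
        best=min((minimize(cost,[P[0],P[1],a],method='Nelder-Mead',options=dict(initial_simplex=[[P[0],P[1],a],[P[0]+.01,P[1],a],[P[0],P[1]+.01,a],[P[0],P[1],a+12]],xatol=1e-4,fatol=1)) for a in(40,65,90)),key=lambda r:r.fun)
        x,y,a=best.x; f=(x-.0675*np.cos(np.radians(a)),y-.0675*np.sin(np.radians(a)))
        out.append((best.x,f)); print('c',best.x.round(4),'fin',np.round(f,4),'err',best.fun/A.sum(),st[i,4])
    return out
E
python3 - <<'E'
from det import *
im,m=load('top0'); carriers(im,m)
g=lambda l,z:p2w(m,[(u/3+100,v/3+85) for u,v in l],z).round(4)
print('fin tops',g([(341,249),(291,302),(225,354),(170,420)],.044))
print('head front top',g([(413,204),(704,240)],.064))
print('housing top front?',g([(430,85),(716,122)],.1))
print('switch tip',g([(742,213)],.08), 'cut',g([(397,420),(433,430),(395,527)],0.01))
print('mat',g([(252,97),(443,288),(178,546)],0))
h=lambda u,v,z:p2w(m,[(u,v)],z).round(4)
print('jar',h(386,189,.071),'lid',h(370,240,.028))
E
```

```text
c [ 0.6317  0.2399 62.2325] fin [0.6003 0.1802] err 0.030223858440710172 10239
c [ 0.5748  0.2885 63.9941] fin [0.5452 0.2279] err 0.03521540086864655 10535
c [ 0.5205  0.3541 62.1072] fin [0.4889 0.2945] err 0.04904998538439053 10794
c [ 0.4493  0.4072 64.7643] fin [0.4206 0.3461] err 0.055892372538830185 10971
fin tops [[0.5942 0.1766 0.044 ]
 [0.5388 0.2246 0.044 ]
 [0.4849 0.2882 0.044 ]
 [0.4177 0.3395 0.044 ]]
head front top [[ 0.636   0.1039  0.064 ]
 [ 0.6035 -0.1855  0.064 ]]
housing top front? [[ 0.7477  0.0879  0.1   ]
 [ 0.7137 -0.194   0.1   ]]
switch tip [[ 0.6272 -0.2213  0.08  ]] cut [[0.4265 0.1178 0.01  ]
 [0.417  0.0813 0.01  ]
 [0.3191 0.1165 0.01  ]]
mat [[0.7722 0.2848 0.    ]
 [0.5661 0.0757 0.    ]
 [0.2964 0.3354 0.    ]]
jar [[ 0.5314 -0.3356  0.071 ]] lid [[ 0.3853 -0.2939  0.028 ]]
```

Request:
{"name": "arm_command", "arguments": {
  "targets": [
    [[0, 0, 0, 4, 5, 4, 1], [0, 0, 0, 8, 10, 8, 1], [0, 0, 0, 11, 14, 10, 1], [0, 0, 0, 14, 18, 12, 1], [0, 0, 0, 17, 22, 14, 1], [0, 0, 0, 20, 25, 15, 1], [0, 0, 0, 23, 28, 15, 0.4], [0, 0, 0, 25, 31, 15, 0.4]]
  ]
}}

```text
clock: 0.77
tool_pos: [0.344, -0.4193, 0.3592]
orientation: [-179.9, 0.0, -166.9]
force: [1.9, -0.4, 0.7]
opening: 0.0792
```

Request:
{"name": "arm_command", "arguments": {
  "targets": [
    [[0, 0, 0, 0, 2, 0, 0.4], [0, 0, 0, 0, 2, 0, 0.4], [0, 0, 0, 0, 2, 0, 0.4], [0, 0, 0, 0, 2, 0, 0.4]]
  ]
}}

```text
clock: 1.1
tool_pos: [0.343, -0.4008, 0.3579]
orientation: [180.0, -0.0, -166.9]
force: [-0.3, -0.7, -0.7]
opening: 0.0532
```

Run:
```python
from h import *
o=ctrl.get_obs();print(o['clock'],o['tool_pos'],o['orientation'],o['joint_pos'].round(1))
im,m=snap('wrist','w1');print(m)
P={'jar':(.5314,-.3356,.071),'lid':(.385,-.294,.028),'lamp':(.62,-.041,.064),'sw':(.627,-.22,.08)}
for k in P: print(k,w2p(m,P[k]))
```

```text
1.1 [ 0.34301114 -0.4008312   0.35785716] [ 1.79988088e+02 -1.22766838e-02 -1.66865495e+02] [-28.1   3.1  -4.8  -0.  -82.1 -48.7]
{'K': array([[341.74453007,   0.        , 276.15923809],
       [  0.        , 341.74453007, 212.07961076],
       [  0.        ,   0.        ,   1.        ]]), 'distortion': array([-0.0698843,  0.       ,  0.       ,  0.       ,  0.       ]), 'xyz': array([ 0.27930663, -0.41765964,  0.51628499]), 'rotation': array([-1.41401486e+01,  8.37960222e-03,  1.03151441e+02])}
jar [[291.63258119 312.91123787]]
lid [[341.19151085 217.34221221]]
lamp [[451.63440779 390.58611864]]
sw [[349.53979259 383.73919274]]
```

View pics/w1.png

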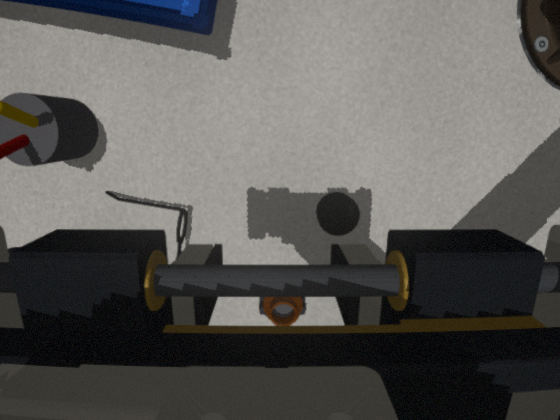

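Wrist view: lid top centre at about (338,213), jar at (283,308) seen between the fingers. Moving above the lamp front for a precise view.

Request:
{"name": "arm_command", "arguments": {
  "targets": [
    [[0, 0, 0, 2.7, 2.9, 0, 0.4], [0, 0, 0, 5.5, 5.8, 0, 0.4], [0, 0, 0, 8.2, 8.7, 0, 0.4], [0, 0, 0, 11, 11.6, 0, 0.4], [0, 0, 0, 13.7, 14.5, 0, 0.4], [0, 0, 0, 16.5, 17.4, 0, 0.4], [0, 0, 0, 19, 20, 0, 0.4], [0, 0, 0, 21, 22, 0, 0.4]]
  ]
}}

```text
clock: 1.82
tool_pos: [0.5546, -0.1799, 0.3572]
orientation: [180.0, -0.1, -166.9]
force: [0.1, -0.9, 0.2]
opening: 0.0352
```

Request:
{"name": "arm_command", "arguments": {
  "targets": [
    [[0, 0, 0, 3, 3, 0, 0.4], [0, 0, 0, 5, 5, 0, 0.4], [0, 0, 0, 7, 6, 0, 0.4], [0, 0, 0, 7, 6, 0, 0.4], [0, 0, 0, 7, 6, 0, 0.4], [0, 0, 0, 7, 6, 0, 0.4]]
  ]
}}

```text
clock: 2.32
tool_pos: [0.6229, -0.1219, 0.3572]
orientation: [180.0, -0.1, -167.0]
force: [0.5, 0.7, -0.2]
opening: 0.0351
```

Run:
```python
from h import *
o=ctrl.get_obs();print(o['clock'],o['tool_pos'],o['orientation'],o['joint_pos'].round(1))
im,m=snap('wrist','w2');print(m)
_,m1=load('w1');print('lid',p2w(m1,[(338,213)],.028),'jar',p2w(m1,[(283,308)],.071))
```

```text
2.3167 [ 0.62293909 -0.12193944  0.35715051] [ 1.79997445e+02 -9.71880160e-02 -1.66964861e+02] [  6.5  13.9   8.    0.  -84.2 -83.5]
{'K': array([[341.74453007,   0.        , 276.15923809],
       [  0.        , 341.74453007, 212.07961076],
       [  0.        ,   0.        ,   1.        ]]), 'distortion': array([-0.0698843,  0.       ,  0.       ,  0.       ,  0.       ]), 'xyz': array([ 0.55943423, -0.13853898,  0.51567477]), 'rotation': array([-1.40596459e+01,  1.41364125e-02,  1.03051445e+02])}
lid [[ 0.37967836 -0.30043062  0.028     ]] jar [[ 0.52641422 -0.34976967  0.071     ]]
```

View pics/w2.png

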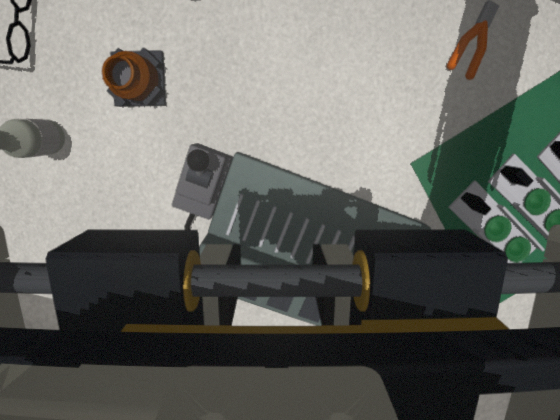

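Wrist view 2: head's front top edge from (236,153) to about (425,225), switch tip (198,158), jar rim (125,72), base (150,78), cutters (475,45).

Run:
```python
from h import *
im,m=load('w2')
g=lambda l,z:p2w(m,l,z).round(4)
a=g([(236,153),(330,190),(425,225)],.064);print('front',a)
d=a[2]-a[0];print('len',np.hypot(*d[:2]),'yaw',np.degrees(np.arctan2(d[1],d[0]))-90)
print('jar rim',g([(125,72)],.071),'base corners',g([(163,50),(165,104),(114,107),(107,56)],.008))
print('sw tip',g([(198,158)],.09),g([(198,158)],.08))
A=cv2.resize(im[25:130,80:200],None,fx=3,fy=3,interpolation=cv2.INTER_CUBIC)
B=cv2.resize(im[130:240,160:260],None,fx=3,fy=3,interpolation=cv2.INTER_CUBIC)
_,m1=load('w1');C=cv2.resize(_[170:250,290:390],None,fx=3,fy=3,interpolation=cv2.INTER_CUBIC)
o=np.zeros((580,700,3),np.uint8);o[:315,:360]=A;o[:330,370:670]=B;o[335:575,:300]=C
E_=cv2.resize(im[195:235,370:450],None,fx=4,fy=4,interpolation=cv2.INTER_CUBIC);o[340:500,320:640]=E_
cv2.imwrite('pics/c2.png',o)
```

```text
front [[ 0.6038 -0.1824  0.064 ]
 [ 0.6235 -0.0495  0.064 ]
 [ 0.6409  0.0933  0.064 ]]
len 0.27818501037978305 yaw -7.664056469895215
jar rim [[ 0.5351 -0.3378  0.071 ]] base corners [[ 0.4913 -0.3171  0.008 ]
 [ 0.5633 -0.302   0.008 ]
 [ 0.5832 -0.3751  0.008 ]
 [ 0.5153 -0.3951  0.008 ]]
sw tip [[ 0.6178 -0.2247  0.09  ]] [[ 0.6192 -0.2268  0.08  ]]
```

View pics/c2.png

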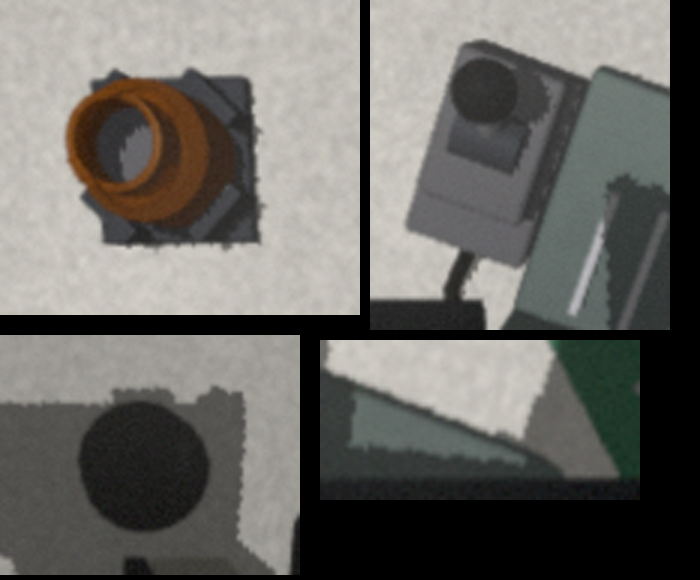

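Run:
```python
from h import *
im,m=load('w2')
g=lambda l,z:p2w(m,l,z).round(4)
a=g([(236.7,152.7),(430,227.5)],.064);print('front',a)
d=a[1]-a[0];print('len',np.hypot(*d[:2]),'yaw',np.degrees(np.arctan2(d[1],d[0]))-90)
print('rim',g([(118.3,72.9)],.071),'base',g([(139,78.3)],.008))
# edge line: max gradient along normals
gr=cv2.cvtColor(im,cv2.COLOR_BGR2GRAY).astype(float); gr=cv2.GaussianBlur(gr,(3,3),0)
p0,p1=np.array([236.7,152.7]),np.array([430,227.5]);t=(p1-p0)/np.linalg.norm(p1-p0);n=np.array([t[1],-t[0]])
pts=[]
for s in np.linspace(.05,.95,60):
    c=p0+s*(p1-p0);k=np.arange(-6,6.1,.25);q=c+k[:,None]*n
    v=cv2.remap(gr.astype(np.float32),q[:,0].astype(np.float32),q[:,1].astype(np.float32),1).ravel()
    i=np.argmax(np.diff(v));pts.append(c+k[i]*n)
W=p2w(m,pts,.064)
for _ in range(4):
    f=np.polyfit(W[:,1],W[:,0],1);r=W[:,0]-np.polyval(f,W[:,1]);W=W[abs(r)<2*r.std()+1e-4]
print('edge: yaw',-np.degrees(np.arctan(f[0])),'x at y=-.04',np.polyval(f,-.04),len(W),r.std())
```

```text
front [[ 0.6032 -0.1815  0.064 ]
 [ 0.6427  0.1015  0.064 ]]
len 0.28574332888100823 yaw -7.945781006926154
rim [[ 0.5379 -0.3461  0.071 ]] base [[ 0.5361 -0.3447  0.008 ]]
edge: yaw -7.869692244763568 x at y=-.04 0.6200030528100478 55 0.00042464362070398885
```

Run:
```python
from h import *
im,m=load('w2')
sub=im[150:230,440:560];k=(sub.max(2)<45).astype(np.uint8)
n,l,st,ce=cv2.connectedComponentsWithStats(k)
for i in range(1,n):
    if st[i,4]>40:
        c=ce[i]+[440,150];print(c,st[i],p2w(m,[c],.044).round(4),p2w(m,[c],.025).round(4))
```

```text
[515.9541779  175.50134771] [ 61  16  31  20 371] [[0.5438 0.2119 0.044 ]] [[0.5431 0.226  0.025 ]]
[475.08787879 202.75151515] [ 21  43  29  21 330] [[0.5959 0.1656 0.044 ]] [[0.5973 0.1779 0.025 ]]
```

Request:
{"name": "arm_command", "arguments": {
  "targets": [
    [[0, 0, 0.1, -0.3, 3.5, -2, 0.4], [0, 0, 0.22, -0.6, 7, -4, 0.4], [0, 0, 0.34, -0.9, 11, -7, 0.4], [0, 0, 0.46, -1.2, 15, -10, 0.4], [0, 0, 0.58, -1.5, 19, -12, 0.4], [0, 0, 0.7, -1.8, 22.5, -14, 0.4], [0, 0, 0.8, -2.1, 26, -16, 0.4], [0, 0, 0.864, -2.4, 28.5, -18, 0.4]]
  ]
}}

```text
clock: 3.03
tool_pos: [0.5999, 0.1587, 0.1832]
orientation: [-179.9, 0.1, -117.1]
force: [0.8, -0.0, 0.2]
opening: 0.0352
```

Request:
{"name": "arm_command", "arguments": {
  "targets": [
    [[0, 0, 0, -0.1, 1.6, -3, 0.4], [0, 0, 0, -0.1, 1.6, -6, 0.4], [0, 0, 0, -0.1, 1.6, -8.5, 0.4], [0, 0, 0, -0.1, 1.6, -8.5, 0.4]]
  ]
}}

```text
clock: 3.37
tool_pos: [0.5956, 0.1719, 0.0927]
orientation: [179.7, -0.4, -117.5]
force: [-0.3, 0.2, -0.4]
opening: 0.0354
```

Run:
```python
from h import *
o=ctrl.get_obs();print(o['clock'],o['tool_pos'],o['orientation'],o['joint_pos'].round(1),o['force'])
im,m=snap('wrist','w3')
```

```text
3.3667 [0.59555997 0.17190376 0.09266852] [ 179.72199059   -0.35476791 -117.47248163] [ 34.1  22.2 -15.8  -0.1 -52.5 -61.5] [-0.30037441  0.1629066  -0.3975849 ]
```

View pics/w3.png

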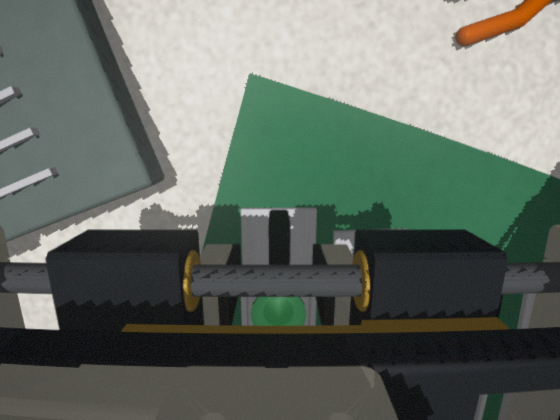

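Fin sits centred between the open fingers at (280,235). The lamp's left front corner shows at about (158,182). Descending and gripping.

Request:
{"name": "arm_command", "arguments": {
  "targets": [
    [[0, 0, 0, 0, 0, -3, 0.4], [0, 0, 0, 0, 0, -6, 0.4], [0, 0, 0, 0, 0, -7.7, 0.4], [0, 0, 0, 0, 0, -7.7, 0.4], [0, 0, 0, 0, 0, -7.7, 0.1], [0, 0, 0, 0, 0, -7.7, 0.0], [0, 0, 0, 0, 0, -7.7, 0.0], [0, 0, 0, 0, 0, -7.7, 0.0]]
  ]
}}

```text
clock: 4.08
tool_pos: [0.5998, 0.1745, 0.0226]
orientation: [-179.9, 0.1, -117.4]
force: [-2.2, 1.0, 10.4]
opening: 0.0141
```

Run:
```python
from h import *
o=ctrl.get_obs();print(o['clock'],o['tool_pos'],o['orientation'],o['force'],o['opening'])
im,m=load('w3');print(p2w(m,[(158,182)],.064))
```

```text
4.0833 [0.59977566 0.1744852  0.0226062 ] [-1.79910760e+02  1.49526972e-01 -1.17386333e+02] [-2.21019259  1.02941925 10.35639371] 0.014076171480079029
[[0.63730316 0.10796314 0.064     ]]
```

Request:
{"name": "arm_command", "arguments": {
  "targets": [
    [[0, 0, 0, 0, 0, 0, 0.4], [0, 0, 0, 0, 0, 0, 0.4], [0, 0, 0, 0, 0, 0, 0.4], [0, 0, 0, 0, 0, 0, 0.4]]
  ]
}}

```text
clock: 4.42
tool_pos: [0.5988, 0.174, 0.0205]
orientation: [-180.0, -0.0, -117.4]
force: [-0.4, 0.3, -0.2]
opening: 0.033
```

Run:
```python
from h import *
o=ctrl.get_obs();print(o['clock'],o['tool_pos'],o['orientation'],o['force'],o['opening'])
im,m=snap('wrist','w4')
```

```text
4.4167 [0.5987544  0.17398743 0.02054536] [-1.79999146e+02 -8.15583610e-04 -1.17385651e+02] [-0.39746849  0.33881212 -0.1585605 ] 0.03298629107850753
```

View pics/w4.png

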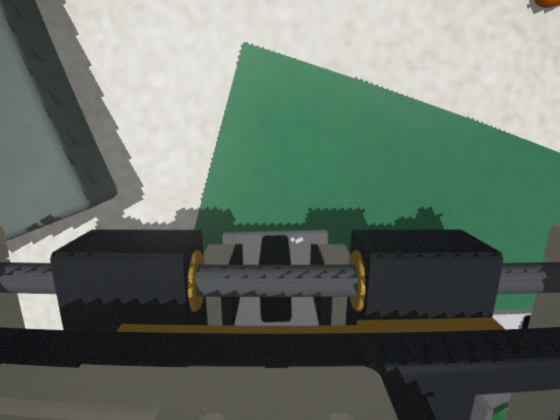

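Request:
{"name": "arm_command", "arguments": {
  "targets": [
    [[0, 0, 0, 0, 0, -0.6, 0.4], [0, 0, 0, 0, 0, -0.6, 0.4], [0, 0, 0, 0, 0, -0.6, 0.0], [0, 0, 0, 0, 0, -0.6, 0.0], [0, 0, 0, 0, 0, -0.6, 0.0], [0, 0, 0, 0, 0, -0.6, 0.0], [0, 0, 0, 0, 0, -0.6, 0.0]]
  ]
}}

```text
clock: 5.05
tool_pos: [0.5988, 0.174, 0.0145]
orientation: [-180.0, 0.0, -117.4]
force: [0.0, -0.4, -1.0]
opening: 0.014
```

Request:
{"name": "arm_command", "arguments": {
  "targets": [
    [[0, 0, -0.05, -1, -1.5, 0, 0], [0, 0, -0.15, -2.2, -3.5, 0, 0], [0, 0, -0.26, -3.5, -6.2, 0, 0], [0, 0, -0.37, -4.8, -9, 0, 0], [0, 0, -0.48, -6.1, -11.6, 0, 0], [0, 0, -0.59, -7.4, -14.2, 0, 0], [0, 0, -0.7, -8.7, -16.8, 0, 0], [0, 0, -0.8, -10, -19.2, 0, 0]]
  ]
}}

```text
clock: 5.72
tool_pos: [0.4979, -0.0192, 0.0146]
orientation: [180.0, 0.0, -163.5]
force: [-0.6, -0.1, -1.7]
opening: 0.014
```

Request:
{"name": "arm_command", "arguments": {
  "targets": [
    [[0, 0, -0.1, -1.3, -2.5, 0, 0], [0, 0, -0.2, -2.6, -5, 0, 0], [0, 0, -0.3, -3.9, -7.5, 0, 0], [0, 0, -0.4, -4.8, -9.3, 0, 0], [0, 0, -0.43, -5.3, -10.1, 0, 0], [0, 0, -0.43, -5.3, -10.1, 0, 0], [0, 0, -0.43, -5.3, -10.1, 0, 0], [0, 0, -0.43, -5.3, -10.1, 0, 0]]
  ]
}}

```text
clock: 6.38
tool_pos: [0.4463, -0.1186, 0.0146]
orientation: [180.0, 0.0, 172.2]
force: [0.1, -0.2, -1.8]
opening: 0.0137
```

Run:
```python
from h import *
o=ctrl.get_obs();print(o['clock'],o['tool_pos'],o['orientation'],o['force'],o['moment'],o['opening'],o['joint_pos'].round(1))
im,m=snap('wrist','w5')
```

```text
6.3833 [ 0.44629938 -0.1185799   0.01456332] [1.79996797e+02 1.92230552e-02 1.72248768e+02] [ 0.05228277 -0.17458986 -1.82193261] [-0.12895254  0.11900397 -0.08595933] 0.013741775985638168 [   9.7   15.7  -40.6    0.   -33.7 -107.4]
```

View pics/w5.png

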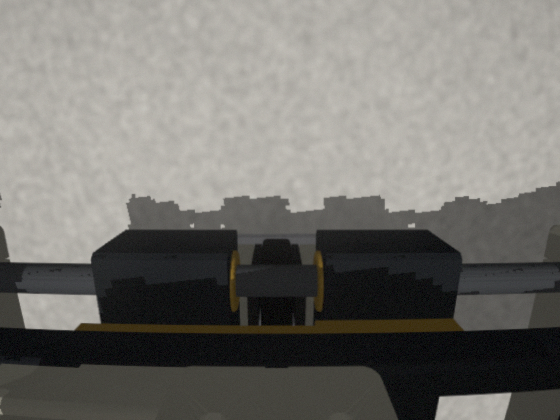

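Carrier 1 gripped, aligned and trailing straight at the fin (275,280). Refining the lamp's yaw from edges before insertion.

```bash
cat > edge.py <<'E'
from h import *
def fit(f,p0,p1,z,w=5,show=True):
    im,m=load(f);gr=cv2.GaussianBlur(cv2.cvtColor(im,cv2.COLOR_BGR2GRAY).astype(np.float32),(3,3),0)
    p0,p1=np.array(p0,float),np.array(p1,float);t=(p1-p0)/np.linalg.norm(p1-p0);n=np.array([t[1],-t[0]]);pts=[]
    for s in np.linspace(.06,.94,80):
        k=np.arange(-w,w+.1,.1);q=(p0+s*(p1-p0)+k[:,None]*n).astype(np.float32)
        v=cv2.remap(gr,q[:,0].copy(),q[:,1].copy(),1).ravel();pts.append(q[np.argmax(abs(np.diff(v)))])
    W=p2w(m,pts,z)
    for _ in range(5):
        c=np.polyfit(W[:,1],W[:,0],1);r=W[:,0]-np.polyval(c,W[:,1]);W=W[abs(r)<2*r.std()+1e-4]
    print(f,'yaw',-np.degrees(np.arctan(c[0])).round(2),'x@y=-.035',np.polyval(c,-.035).round(4),len(W),r.std().round(5))
E
python3 - <<'E'
from edge import *
o=lambda u,v:(u/3+100,v/3+85)
fit('top0',o(413,207),o(704,244),.03)
fit('top0',o(432,80),o(718,117),.1,3)
fit('top0',o(440,20),o(724,60),.1,3)
fit('w2',(236.7,152.7),(430,227.5),.03)
E
```

```text
top0 yaw -7.93 x@y=-.035 0.6206 72 0.00092
top0 yaw -4.67 x@y=-.035 0.7319 74 0.00484
top0 yaw -8.25 x@y=-.035 0.8038 78 0.00117
w2 yaw -7.79 x@y=-.035 0.6242 72 0.00039
```

Request:
{"name": "arm_command", "arguments": {
  "targets": [
    [[0, 0, 0, 2, -0.28, 0, 0], [0, 0, 0, 4.5, -0.62, 0, 0], [0, 0, 0, 7, -0.97, 0, 0], [0, 0, 0, 9.5, -1.32, 0, 0], [0, 0, 0, 11.5, -1.6, 0, 0], [0, 0, 0, 12, -1.66, 0, 0], [0, 0, 0, 12, -1.66, 0, 0]]
  ]
}}

```text
clock: 7.02
tool_pos: [0.5678, -0.1349, 0.0143]
orientation: [-180.0, 0.1, 172.2]
force: [1.6, 0.2, 4.4]
opening: 0.0138
```

Request:
{"name": "arm_command", "arguments": {
  "targets": [
    [[0, 0, 0, 0.3, -0.04, 0, 0], [0, 0, 0, 0.6, -0.08, 0, 0], [0, 0, 0, 0.8, -0.11, 0, 0], [0, 0, 0, 0.8, -0.11, 0, 0]]
  ]
}}

```text
clock: 7.35
tool_pos: [0.5735, -0.1365, 0.0143]
orientation: [180.0, -0.0, 172.2]
force: [0.5, 0.6, -2.1]
opening: 0.0136
```

Request:
{"name": "arm_command", "arguments": {
  "targets": [
    [[0, 0, 0, 0.2, -0.03, 0, 0], [0, 0, 0, 0.4, -0.06, 0, 0], [0, 0, 0, 0.4, -0.06, 0, 0]]
  ]
}}

```text
clock: 7.6
tool_pos: [0.5747, -0.137, 0.0143]
orientation: [-180.0, -0.3, 172.1]
force: [-10.5, 5.9, 8.1]
opening: 0.0138
```

Request:
{"name": "arm_command", "arguments": {
  "targets": [
    [[0, 0, 0, 0.2, -0.03, 0, 0], [0, 0, 0, 0.4, -0.06, 0, 0], [0, 0, 0, 0.4, -0.06, 0, 0]]
  ]
}}

```text
clock: 7.85
tool_pos: [0.575, -0.1371, 0.0141]
orientation: [-180.0, -0.7, 172.1]
force: [-21.9, 11.3, 20.5]
opening: 0.0138
```

Request:
{"name": "arm_command", "arguments": {
  "targets": [
    [[0, 0, 0, -0.25, 0.03, 0, 0], [0, 0, 0, -0.25, 0.03, 0, 0], [0, 0, 0, -0.25, 0.03, 0, 0.4], [0, 0, 0, -0.25, 0.03, 0, 0.4], [0, 0, 0, -0.25, 0.03, 0, 0.4], [0, 0, 0, -0.25, 0.03, 0, 0.4]]
  ]
}}

```text
clock: 8.35
tool_pos: [0.5795, -0.1377, 0.0147]
orientation: [180.0, 0.0, 172.1]
force: [-2.5, -0.1, 1.9]
opening: 0.0327
```

Request:
{"name": "arm_command", "arguments": {
  "targets": [
    [[0, 0, 0, 0, 0, 2, 0.4], [0, 0, 0, 0, 0, 5, 0.4], [0, 0, 0, 0, 0, 9, 0.4], [0, 0, 0, -2, 2, 13, 0.4], [0, 0, 0, -4, 6, 17, 0.4], [0, 0, 0, -6, 9, 20, 0.4], [0, 0, 0, -6, 9, 20, 0.4], [0, 0, 0, -6, 9, 20, 0.4]]
  ]
}}

```text
clock: 9.02
tool_pos: [0.5206, -0.0451, 0.22]
orientation: [179.8, 0.5, 172.3]
force: [0.9, -1.0, 0.2]
opening: 0.035
```

Run:
```python
from det import *
o=ctrl.get_obs();print(o['clock'],o['tool_pos'],o['orientation'],o['force'])
im,m=snap('top','t1'); im2,m2=snap('scene','s1'); im3,m3=snap('wrist','w6')
carriers(im,m)
a=cv2.resize(im[120:250,160:370],None,fx=1.9,fy=1.9,interpolation=cv2.INTER_CUBIC)
b=cv2.resize(im2[160:310,160:360],None,fx=1.9,fy=1.9,interpolation=cv2.INTER_CUBIC)
h=max(a.shape[0],b.shape[0]);q=np.zeros((h,a.shape[1]+b.shape[1],3),np.uint8);q[:a.shape[0],:a.shape[1]]=a;q[:b.shape[0],a.shape[1]:]=b
cv2.imwrite('pics/c3.png',q);print(q.shape)
```

```text
9.0167 [ 0.52060281 -0.04512677  0.22003905] [179.82292291   0.51711869 172.29054525] [ 0.9392818  -1.02790325  0.21347059]
c [ 0.5203  0.3556 61.1809] fin [0.4878 0.2964] err 0.16096690015107815 8151
c [ 0.4443  0.0682 15.7766] fin [0.3794 0.0499] err 0.07785825142265908 10919
c [ 0.4488  0.4073 64.0095] fin [0.4192 0.3466] err 0.05483983286908078 10852
(285, 779, 3)
```

View pics/c3.png

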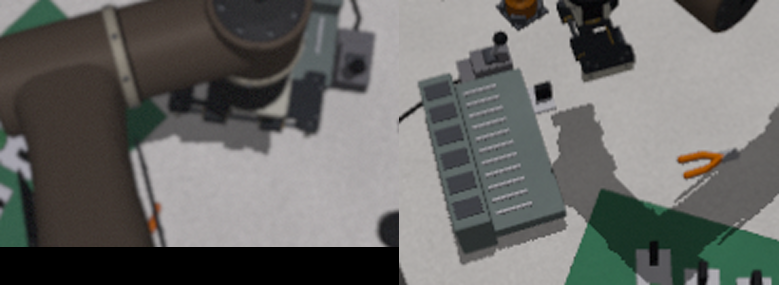

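Run:
```python
from det import *
im,m=load('s1')
k=(im.max(2)<50).astype(np.uint8)[195:225,220:250]
n,l,st,ce=cv2.connectedComponentsWithStats(k)
for i in range(1,n): print(st[i],ce[i]+[220,195],p2w(m,[ce[i]+[220,195]],.03).round(4),p2w(m,[ce[i]+[220,195]],.025).round(4))
print('pred',w2p(m,[(.5797,-.1378,.044),(.5797,-.1378,.006)]))
im,m=load('top0')
for f in ((.6,.1785),(.5452,.2279),(.4889,.2945),(.42,.3461)): print(f,w2p(m,[(*f,.044),(*f,.006)]).round(1).tolist())
im,m=load('s1');S=load('scene0')
for (im,m) in ((S),(im,m)):
  k=(im.max(2)<50).astype(np.uint8)[270:325,260:365]
  n,l,st,ce=cv2.connectedComponentsWithStats(k)
  for i in range(1,n):
    if st[i,4]>30: c=ce[i]+[260,270];print(st[i,4],c.round(1),p2w(m,[c],.028).round(4))
```

```text
[12  9  8  9 63] [235.38095238 207.95238095] [[ 0.5814 -0.135   0.03  ]] [[ 0.5805 -0.1381  0.025 ]]
pred [[235.20204329 204.91742592]
 [236.01231297 210.87710093]]
(0.6, 0.1785) [[213.1, 166.1], [214.7, 169.4]]
(0.5452, 0.2279) [[196.0, 183.6], [198.0, 186.4]]
(0.4889, 0.2945) [[173.0, 201.7], [175.6, 204.1]]
(0.42, 0.3461) [[154.5, 224.2], [157.6, 226.1]]
53 [270.7 287. ] [[0.5986 0.1784 0.028 ]]
52 [293.5 293. ] [[0.5444 0.2273 0.028 ]]
56 [319.2 303.9] [[0.4908 0.2936 0.028 ]]
68 [347.6 308. ] [[0.4196 0.3438 0.028 ]]
70 [293.7 291.6] [[0.5419 0.2235 0.028 ]]
56 [319.2 302.6] [[0.4887 0.2898 0.028 ]]
63 [347.6 308.4] [[0.4203 0.345  0.028 ]]
```

Request:
{"name": "arm_command", "arguments": {
  "targets": [
    [[0, 0, 0.1, 0.2, 2, -1, 0.4], [0, 0, 0.22, 0.5, 5, -2, 0.4], [0, 0, 0.34, 0.8, 8, -4, 0.4], [0, 0, 0.46, 1.1, 11, -5, 0.4], [0, 0, 0.58, 1.4, 14, -6, 0.4], [0, 0, 0.7, 1.7, 17, -7, 0.4], [0, 0, 0.82, 2, 20, -8, 0.4], [0, 0, 0.94, 2.2, 23, -9, 0.4]]
  ]
}}

```text
clock: 9.83
tool_pos: [0.5415, 0.1828, 0.1222]
orientation: [180.0, -0.1, -133.7]
force: [0.6, -0.5, -0.1]
opening: 0.0349
```

Request:
{"name": "arm_command", "arguments": {
  "targets": [
    [[0, 0, 0.12, 0.1, 2, -1, 0.4], [0, 0, 0.24, 0.2, 4, -2, 0.4], [0, 0, 0.315, 0.2, 4.2, -3, 0.4], [0, 0, 0.315, 0.2, 4.2, -3, 0.4], [0, 0, 0.315, 0.2, 4.2, -3, 0.4], [0, 0, 0.315, 0.2, 4.2, -3, 0.4]]
  ]
}}

```text
clock: 10.33
tool_pos: [0.5435, 0.2234, 0.094]
orientation: [180.0, -0.1, -116.2]
force: [0.4, 0.1, 0.9]
opening: 0.0351
```

```bash
cat > fins.py <<'E'
from det import *
import sys
o=ctrl.get_obs();print(o['clock'],o['tool_pos'].round(4),o['orientation'].round(1),o['force'].round(1),o['joint_pos'].round(0))
def fins(name,boxs=((255,262,380,330),(215,195,262,270))):
    im,m=snap('scene',name)
    for b in boxs:
        k=(im.max(2)<50).astype(np.uint8)[b[1]:b[3],b[0]:b[2]]
        n,l,st,ce=cv2.connectedComponentsWithStats(k)
        for i in range(1,n):
            if st[i,4]>30: c=ce[i]+[b[0],b[1]];print(st[i,2:],c.round(1),p2w(m,[c],.028).round(4))
if __name__=='__main__': fins(sys.argv[1])
E
python3 fins.py s2
```

```text
10.3333 [0.5435 0.2234 0.094 ] [ 1.800e+02 -1.000e-01 -1.162e+02] [0.4 0.1 0.9] [ 41.  19. -20.   0. -51. -68.]
[  70   24 1100] [295.3 272.5] [[0.5076 0.1685 0.028 ]]
[15  6 50] [373.9 263.5] [[0.267  0.2529 0.028 ]]
[ 33  45 883] [361.6 304.2] [[0.375  0.3525 0.028 ]]
[ 4 13 52] [293.5 293. ] [[0.5444 0.2273 0.028 ]]
[ 25  37 572] [272.  307.6] [[0.6243 0.2406 0.028 ]]
[ 19  38 253] [310.9 307.2] [[0.5182 0.2916 0.028 ]]
[ 8  7 51] [334.3 326.3] [[0.4844 0.3753 0.028 ]]
[ 8  9 64] [235.4 208. ] [[ 0.5809 -0.1359  0.028 ]]
```

Request:
{"name": "arm_command", "arguments": {
  "targets": [
    [[0, 0, 0, 0, 0, -3, 0.4], [0, 0, 0, 0, 0, -6, 0.4], [0, 0, 0, 0, 0, -7.9, 0.4], [0, 0, 0, 0, 0, -7.95, 0.4], [0, 0, 0, 0, 0, -7.95, 0.4], [0, 0, 0, 0, 0, -7.95, 0.4], [0, 0, 0, 0, 0, -7.95, 0]]
  ]
}}

```text
clock: 10.97
tool_pos: [0.5445, 0.225, 0.0169]
orientation: [-179.9, 0.2, -116.0]
force: [0.6, 0.3, -0.1]
opening: 0.032
```

Request:
{"name": "arm_command", "arguments": {
  "targets": [
    [[0, 0, 0, 0, 0, 0, 0], [0, 0, 0, 0, 0, 0, 0], [0, 0, 0, 0, 0, 0, 0], [0, 0, 0, 0, 0, 0, 0], [0, 0, 0, 0, 0, 0, 0]]
  ]
}}

```text
clock: 11.38
tool_pos: [0.5436, 0.2247, 0.0159]
orientation: [-180.0, 0.1, -115.9]
force: [-2.5, 0.1, 7.2]
opening: 0.0137
```

Request:
{"name": "arm_command", "arguments": {
  "targets": [
    [[0, 0, -0.05, -0.5, -1.5, 0, 0], [0, 0, -0.15, -1.2, -3.5, 0, 0], [0, 0, -0.26, -2, -6, 0, 0], [0, 0, -0.37, -2.8, -8.5, 0, 0], [0, 0, -0.48, -3.6, -11, 0, 0], [0, 0, -0.59, -4.4, -13.5, 0, 0], [0, 0, -0.7, -5.2, -16, 0, 0], [0, 0, -0.8, -6, -18.5, 0, 0]]
  ]
}}

```text
clock: 12.05
tool_pos: [0.4843, 0.0392, 0.0158]
orientation: [180.0, 0.2, -162.1]
force: [1.9, 0.6, 1.5]
opening: 0.0134
```

Request:
{"name": "arm_command", "arguments": {
  "targets": [
    [[0, 0, -0.1, -0.8, -2.4, 0, 0], [0, 0, -0.2, -1.6, -4.8, 0, 0], [0, 0, -0.3, -2.2, -6.9, 0, 0], [0, 0, -0.4, -2.7, -8.3, 0, 0], [0, 0, -0.451, -2.8, -8.6, 0, 0], [0, 0, -0.451, -2.8, -8.6, 0, 0], [0, 0, -0.451, -2.8, -8.6, 0, 0], [0, 0, -0.451, -2.8, -8.6, 0, 0]]
  ]
}}

```text
clock: 12.72
tool_pos: [0.4559, -0.047, 0.0158]
orientation: [-180.0, 0.1, 172.4]
force: [-0.8, -3.5, 8.1]
opening: 0.0139
```

Request:
{"name": "arm_command", "arguments": {
  "targets": [
    [[0, 0, 0, 2, -0.28, 0, 0], [0, 0, 0, 4.5, -0.62, 0, 0], [0, 0, -0.004, 7, -0.97, 0, 0], [0, 0, -0.004, 9.5, -1.32, 0, 0], [0, 0, -0.004, 11.2, -1.56, 0, 0], [0, 0, -0.004, 11.8, -1.64, 0, 0], [0, 0, -0.004, 12, -1.66, 0, 0], [0, 0, -0.004, 12, -1.66, 0, 0]]
  ]
}}

```text
clock: 13.38
tool_pos: [0.5751, -0.0634, 0.0156]
orientation: [-180.0, -0.1, 172.2]
force: [-3.1, -0.8, 9.0]
opening: 0.0137
```

Request:
{"name": "arm_command", "arguments": {
  "targets": [
    [[0, 0, 0, 0.3, -0.04, 0, 0], [0, 0, 0, 0.6, -0.08, 0, 0], [0, 0, 0, 0.8, -0.11, 0, 0], [0, 0, 0, 0.8, -0.11, 0, 0]]
  ]
}}

```text
clock: 13.72
tool_pos: [0.5825, -0.0644, 0.0156]
orientation: [-180.0, -0.1, 172.2]
force: [-4.1, -0.1, 9.2]
opening: 0.0137
```

Request:
{"name": "arm_command", "arguments": {
  "targets": [
    [[0, 0, 0, 0.2, -0.03, 0, 0], [0, 0, 0, 0.4, -0.06, 0, 0], [0, 0, 0, 0.4, -0.06, 0, 0]]
  ]
}}

```text
clock: 13.97
tool_pos: [0.5865, -0.065, 0.0156]
orientation: [-180.0, -0.1, 172.2]
force: [-3.4, -0.5, 9.4]
opening: 0.014
```

Request:
{"name": "arm_command", "arguments": {
  "targets": [
    [[0, 0, 0, 0.2, -0.03, 0, 0], [0, 0, 0, 0.4, -0.06, 0, 0], [0, 0, 0, 0.4, -0.06, 0, 0]]
  ]
}}

```text
clock: 14.22
tool_pos: [0.587, -0.0652, 0.0155]
orientation: [-179.9, -0.4, 172.2]
force: [-17.1, 7.9, 20.2]
opening: 0.0139
```

Request:
{"name": "arm_command", "arguments": {
  "targets": [
    [[0, 0, 0, 0.2, -0.03, 0, 0], [0, 0, 0, 0.4, -0.06, 0, 0], [0, 0, 0, 0.4, -0.06, 0, 0]]
  ]
}}

```text
clock: 14.47
tool_pos: [0.5879, -0.0653, 0.015]
orientation: [-179.9, -0.7, 172.1]
force: [-24.7, 12.5, 27.8]
opening: 0.0139
```

Request:
{"name": "arm_command", "arguments": {
  "targets": [
    [[0, 0, 0, -0.35, 0.05, 0, 0], [0, 0, 0, -0.35, 0.05, 0, 0], [0, 0, 0, -0.35, 0.05, 0, 0.4], [0, 0, 0, -0.35, 0.05, 0, 0.4], [0, 0, 0, -0.35, 0.05, 0, 0.4], [0, 0, 0, -0.35, 0.05, 0, 0.4]]
  ]
}}

```text
clock: 14.97
tool_pos: [0.5921, -0.0655, 0.0149]
orientation: [180.0, 0.0, 172.2]
force: [0.1, 0.0, -0.3]
opening: 0.0328
```

Request:
{"name": "arm_command", "arguments": {
  "targets": [
    [[0, 0, 0, 0, 0, 2, 0.4], [0, 0, 0, 0, 0, 5, 0.4], [0, 0, 0, 0, 0, 8, 0.4], [0, 0, 0, -2, 4, 10, 0.4], [0, 0, 0.1, -4, 8, 10, 0.4], [0, 0, 0.2, -5, 11, 10, 0.4], [0, 0, 0.3, -6, 14, 10, 0.4], [0, 0, 0.4, -7, 17, 10, 0.4]]
  ]
}}

```text
clock: 15.63
tool_pos: [0.5212, 0.106, 0.1154]
orientation: [180.0, 0.1, -164.6]
force: [0.7, -0.1, -0.7]
opening: 0.0353
```

Request:
{"name": "arm_command", "arguments": {
  "targets": [
    [[0, 0, 0.1, -0.5, 3, 0, 0.4], [0, 0, 0.22, -1, 6, 0, 0.4], [0, 0, 0.34, -1.5, 9, 0, 0.4], [0, 0, 0.46, -2, 12, -1, 0.4], [0, 0, 0.58, -2.4, 15, -2, 0.4], [0, 0, 0.7, -2.7, 17, -2, 0.4], [0, 0, 0.82, -2.8, 18.5, -2, 0.4], [0, 0, 0.82, -2.8, 18.5, -2, 0.4]]
  ]
}}

```text
clock: 16.3
tool_pos: [0.4939, 0.2922, 0.0946]
orientation: [-180.0, 0.0, -117.4]
force: [0.4, -0.2, -0.1]
opening: 0.0355
```

```bash
python3 fins.py s3; python3 -c "
from det import *
im,m=snap('top','t3');carriers(im,m)"
```

```text
16.3 [0.4939 0.2922 0.0946] [-180.     0.  -117.4] [ 0.4 -0.2 -0.1] [ 50.  18. -22.   0. -50. -78.]
[  72   38 1717] [323.7 280.7] [[0.441  0.2326 0.028 ]]
[ 19  41 398] [369.3 308.3] [[0.3607 0.3745 0.028 ]]
[ 5 12 50] [319.6 303.5] [[0.4889 0.293  0.028 ]]
[ 6 13 70] [347.6 308.1] [[0.42   0.3441 0.028 ]]
[ 26  26 412] [298.5 315.3] [[0.5637 0.2976 0.028 ]]
[10 25 98] [332.9 318.3] [[0.4758 0.352  0.028 ]]
[ 8  9 64] [235.4 208. ] [[ 0.5809 -0.1359  0.028 ]]
[ 9 10 64] [241.3 225.3] [[ 0.5907 -0.0642  0.028 ]]
c [ 0.4198  0.3867 64.5148] fin [0.3908 0.3257] err 4.741487143849896 2663
```

Request:
{"name": "arm_command", "arguments": {
  "targets": [
    [[0, 0, 0, -0.4, -0.2, -3, 0.4], [0, 0, 0, -0.4, -0.2, -6, 0.4], [0, 0, 0, -0.4, -0.2, -7.9, 0.4], [0, 0, 0, -0.4, -0.2, -7.95, 0.4], [0, 0, 0, -0.4, -0.2, -7.95, 0.4], [0, 0, 0, -0.4, -0.2, -7.95, 0.4], [0, 0, 0, -0.4, -0.2, -7.95, 0.4], [0, 0, 0, -0.4, -0.2, -7.95, 0]]
  ]
}}

```text
clock: 17.07
tool_pos: [0.4906, 0.288, 0.0171]
orientation: [-180.0, 0.2, -118.0]
force: [-0.6, 0.2, -0.7]
opening: 0.032
```

Request:
{"name": "arm_command", "arguments": {
  "targets": [
    [[0, 0, 0, 0, 0, 0, 0], [0, 0, 0, 0, 0, 0, 0], [0, 0, 0, 0, 0, 0, 0], [0, 0, 0, 0, 0, 0, 0], [0, 0, 0, 0, 0, 0, 0]]
  ]
}}

```text
clock: 17.48
tool_pos: [0.49, 0.2877, 0.016]
orientation: [-180.0, 0.0, -117.9]
force: [-3.0, 0.2, 5.8]
opening: 0.014
```

Request:
{"name": "arm_command", "arguments": {
  "targets": [
    [[0, 0, -0.05, 0, -1.5, 0, 0], [0, 0, -0.15, 0, -3.5, 0, 0], [0, 0, -0.26, 0, -6, 0, 0], [0, 0, -0.37, 0, -8.5, 0, 0], [0, 0, -0.48, 0, -11, 0, 0], [0, 0, -0.59, -0.2, -13.5, 0, 0], [0, 0, -0.7, -0.5, -16, 0, 0], [0, 0, -0.8, -0.8, -18.5, 0, 0]]
  ]
}}

```text
clock: 18.15
tool_pos: [0.4827, 0.1021, 0.016]
orientation: [180.0, 0.1, -164.1]
force: [2.0, 2.2, 1.9]
opening: 0.0136
```

Request:
{"name": "arm_command", "arguments": {
  "targets": [
    [[0, 0, -0.1, -0.4, -2.4, 0, 0], [0, 0, -0.2, -0.8, -4.8, 0, 0], [0, 0, -0.3, -1.2, -6.9, 0, 0], [0, 0, -0.4, -1.6, -8, 0, 0], [0, 0, -0.43, -1.6, -8.2, 0, 0], [0, 0, -0.43, -1.6, -8.2, 0, 0], [0, 0, -0.43, -1.6, -8.2, 0, 0], [0, 0, -0.43, -1.6, -8.2, 0, 0]]
  ]
}}

```text
clock: 18.82
tool_pos: [0.466, 0.0201, 0.016]
orientation: [-180.0, 0.0, 171.6]
force: [-0.1, -3.8, 7.9]
opening: 0.0138
```

Request:
{"name": "arm_command", "arguments": {
  "targets": [
    [[0, 0, 0.009, 2, 0.02, 0, 0], [0, 0, 0.009, 4.5, -0.32, 0, 0], [0, 0, 0.009, 7, -0.67, 0, 0], [0, 0, 0.009, 9.5, -1.02, 0, 0], [0, 0, 0.009, 11.2, -1.26, 0, 0], [0, 0, 0.009, 11.8, -1.34, 0, 0], [0, 0, 0.009, 12, -1.36, 0, 0], [0, 0, 0.009, 12, -1.36, 0, 0]]
  ]
}}

```text
clock: 19.48
tool_pos: [0.5858, 0.0067, 0.0158]
orientation: [-180.0, -0.1, 172.2]
force: [-2.5, -1.3, 6.2]
opening: 0.0138
```

Request:
{"name": "arm_command", "arguments": {
  "targets": [
    [[0, 0, 0, 0.3, -0.04, 0, 0], [0, 0, 0, 0.6, -0.08, 0, 0], [0, 0, 0, 0.8, -0.11, 0, 0], [0, 0, 0, 0.8, -0.11, 0, 0]]
  ]
}}

```text
clock: 19.82
tool_pos: [0.5931, 0.0057, 0.0158]
orientation: [-179.9, -0.1, 172.2]
force: [-4.4, -0.3, 8.8]
opening: 0.0139
```

Request:
{"name": "arm_command", "arguments": {
  "targets": [
    [[0, 0, 0, 0.2, -0.03, 0, 0], [0, 0, 0, 0.4, -0.06, 0, 0], [0, 0, 0, 0.4, -0.06, 0, 0]]
  ]
}}

```text
clock: 20.07
tool_pos: [0.5947, 0.0053, 0.0157]
orientation: [-179.9, -0.3, 172.1]
force: [-13.5, 4.9, 16.4]
opening: 0.0138
```

Request:
{"name": "arm_command", "arguments": {
  "targets": [
    [[0, 0, 0, 0.2, -0.03, 0, 0], [0, 0, 0, 0.4, -0.06, 0, 0], [0, 0, 0, 0.4, -0.06, 0, 0]]
  ]
}}

```text
clock: 20.32
tool_pos: [0.5953, 0.0051, 0.0154]
orientation: [-179.9, -0.6, 172.1]
force: [-24.3, 11.0, 25.4]
opening: 0.0138
```

Request:
{"name": "arm_command", "arguments": {
  "targets": [
    [[0, 0, 0, -0.35, 0.05, 0, 0], [0, 0, 0, -0.35, 0.05, 0, 0], [0, 0, 0, -0.35, 0.05, 0, 0.4], [0, 0, 0, -0.35, 0.05, 0, 0.4], [0, 0, 0, -0.35, 0.05, 0, 0.4], [0, 0, 0, -0.35, 0.05, 0, 0.4]]
  ]
}}

```text
clock: 20.82
tool_pos: [0.5985, 0.0051, 0.0153]
orientation: [-180.0, 0.0, 172.1]
force: [-0.3, -0.6, -0.2]
opening: 0.0329
```

Request:
{"name": "arm_command", "arguments": {
  "targets": [
    [[0, 0, 0, 0, 0, 2, 0.4], [0, 0, 0, 0, 0, 5, 0.4], [0, 0, 0, 0, 0, 8, 0.4], [0, 0, 0.1, -2, 3, 10, 0.4], [0, 0, 0.2, -4, 6, 10, 0.4], [0, 0, 0.3, -6, 9, 10, 0.4], [0, 0, 0.4, -8, 12, 10, 0.4], [0, 0, 0.5, -10, 15, 10, 0.4]]
  ]
}}

```text
clock: 21.48
tool_pos: [0.4974, 0.1561, 0.1157]
orientation: [180.0, 0.0, -159.0]
force: [0.2, -0.2, 0.2]
opening: 0.035
```

Request:
{"name": "arm_command", "arguments": {
  "targets": [
    [[0, 0, 0.1, -1.4, 3.2, 0, 0.4], [0, 0, 0.22, -2.8, 6.4, 0, 0.4], [0, 0, 0.34, -4.2, 9.6, 0, 0.4], [0, 0, 0.46, -5.6, 12.8, -1, 0.4], [0, 0, 0.58, -7, 16, -2, 0.4], [0, 0, 0.7, -7.8, 18, -2, 0.4], [0, 0, 0.764, -8, 18.5, -2, 0.4], [0, 0, 0.764, -8, 18.5, -2, 0.4]]
  ]
}}

```text
clock: 22.15
tool_pos: [0.4177, 0.3418, 0.0951]
orientation: [-180.0, -0.0, -115.2]
force: [0.7, -0.1, 0.5]
opening: 0.0349
```

```bash
python3 fins.py s4
```

```text
22.15 [0.4177 0.3418 0.0951] [-180.    -0.  -115.2] [ 0.7 -0.1  0.5] [ 60.  15. -26.   0. -49. -85.]
[  59   53 1483] [351.6 284.7] [[0.3692 0.2834 0.028 ]]
[17  3 42] [372.3 262.9] [[0.2704 0.2486 0.028 ]]
[ 18  23 266] [365.2 318. ] [[0.3881 0.3951 0.028 ]]
[ 26  22 499] [325.5 319.3] [[0.497  0.3446 0.028 ]]
[ 8  9 64] [235.4 208. ] [[ 0.5809 -0.1359  0.028 ]]
[ 9 10 64] [241.3 225.3] [[ 0.5907 -0.0642  0.028 ]]
[ 9  9 65] [247.2 243. ] [[0.6004 0.0056 0.028 ]]
```

```bash
python3 -c "
from h import *
im,m=snap('wrist','w7');cv2.imwrite('pics/c4.png',im[150:340,100:460])"
```

```text
(no output)
```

View pics/c4.png

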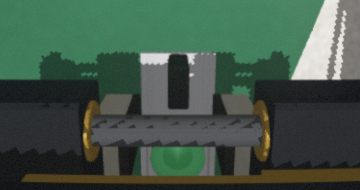

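Request:
{"name": "arm_command", "arguments": {
  "targets": [
    [[0, 0, 0, 0, 0, -3, 0.4], [0, 0, 0, 0, 0, -6, 0.4], [0, 0, 0, 0, 0, -7.9, 0.4], [0, 0, 0, 0, 0, -7.95, 0.4], [0, 0, 0, 0, 0, -7.95, 0.4], [0, 0, 0, 0, 0, -7.95, 0.4], [0, 0, 0, 0, 0, -7.95, 0.4], [0, 0, 0, 0, 0, -7.95, 0]]
  ]
}}

```text
clock: 22.92
tool_pos: [0.419, 0.3407, 0.0175]
orientation: [-180.0, 0.2, -115.5]
force: [-0.5, -1.3, 0.0]
opening: 0.0316
```

Request:
{"name": "arm_command", "arguments": {
  "targets": [
    [[0, 0, 0, 0, 0, 0, 0], [0, 0, 0, 0, 0, 0, 0], [0, 0, 0, 0, 0, 0, 0], [0, 0, 0, 0, 0, 0, 0], [0, 0, 0, 0, 0, 0, 0]]
  ]
}}

```text
clock: 23.33
tool_pos: [0.4184, 0.3403, 0.0165]
orientation: [-180.0, 0.0, -115.5]
force: [-1.5, 0.4, 6.2]
opening: 0.0138
```

Request:
{"name": "arm_command", "arguments": {
  "targets": [
    [[0, 0, -0.05, 1, -1.5, 0, 0], [0, 0, -0.15, 2.5, -3.5, 0, 0], [0, 0, -0.26, 4, -6, 0, 0], [0, 0, -0.37, 5.5, -8.5, 0, 0], [0, 0, -0.48, 7, -11, 0, 0], [0, 0, -0.59, 7.5, -13.5, 0, 0], [0, 0, -0.7, 7.5, -16, 0, 0], [0, 0, -0.8, 7.5, -18.5, 0, 0]]
  ]
}}

```text
clock: 24.0
tool_pos: [0.4947, 0.1549, 0.0165]
orientation: [180.0, 0.2, -161.6]
force: [1.5, 3.4, 3.5]
opening: 0.0138
```

Request:
{"name": "arm_command", "arguments": {
  "targets": [
    [[0, 0, -0.1, -0.4, -2.4, 0, 0], [0, 0, -0.2, -0.8, -4.5, 0, 0], [0, 0, -0.3, -1.2, -5.8, 0, 0], [0, 0, -0.4, -1.6, -6, 0, 0], [0, 0, -0.469, -1.6, -6, 0, 0], [0, 0, -0.469, -1.6, -6, 0, 0], [0, 0, -0.469, -1.6, -6, 0, 0], [0, 0, -0.469, -1.6, -6, 0, 0]]
  ]
}}

```text
clock: 24.67
tool_pos: [0.4775, 0.0948, 0.0165]
orientation: [-180.0, 0.0, 171.9]
force: [-0.1, -3.2, 7.7]
opening: 0.0137
```

Request:
{"name": "arm_command", "arguments": {
  "targets": [
    [[0, 0, 0.004, 2, -0.28, 0, 0], [0, 0, 0.004, 4.5, -0.62, 0, 0], [0, 0, 0.004, 7, -0.97, 0, 0], [0, 0, 0.004, 9.5, -1.32, 0, 0], [0, 0, 0.004, 11.2, -1.56, 0, 0], [0, 0, 0.004, 11.8, -1.64, 0, 0], [0, 0, 0.004, 12, -1.66, 0, 0], [0, 0, 0.004, 12, -1.66, 0, 0]]
  ]
}}

```text
clock: 25.33
tool_pos: [0.5976, 0.0782, 0.0164]
orientation: [-180.0, -0.0, 172.2]
force: [-2.2, -0.9, 7.1]
opening: 0.0138
```

Request:
{"name": "arm_command", "arguments": {
  "targets": [
    [[0, 0, 0, 0.3, -0.04, 0, 0], [0, 0, 0, 0.6, -0.08, 0, 0], [0, 0, 0, 0.8, -0.11, 0, 0], [0, 0, 0, 0.8, -0.11, 0, 0]]
  ]
}}

```text
clock: 25.67
tool_pos: [0.6038, 0.0773, 0.0164]
orientation: [-179.9, -0.2, 172.2]
force: [-9.1, 1.9, 12.0]
opening: 0.0141
```

Request:
{"name": "arm_command", "arguments": {
  "targets": [
    [[0, 0, 0, 0.2, -0.03, 0, 0], [0, 0, 0, 0.4, -0.06, 0, 0], [0, 0, 0, 0.4, -0.06, 0, 0]]
  ]
}}

```text
clock: 25.92
tool_pos: [0.6042, 0.0772, 0.0162]
orientation: [-179.9, -0.5, 172.1]
force: [-23.7, 9.8, 22.5]
opening: 0.0142
```

Request:
{"name": "arm_command", "arguments": {
  "targets": [
    [[0, 0, 0, 0.2, -0.03, 0, 0], [0, 0, 0, 0.4, -0.06, 0, 0], [0, 0, 0, 0.4, -0.06, 0, 0]]
  ]
}}

```text
clock: 26.17
tool_pos: [0.606, 0.0769, 0.0155]
orientation: [-179.9, -0.7, 172.1]
force: [-29.6, 14.2, 23.0]
opening: 0.0139
```

Request:
{"name": "arm_command", "arguments": {
  "targets": [
    [[0, 0, 0, -0.6, 0.08, 0, 0], [0, 0, 0, -0.6, 0.08, 0, 0], [0, 0, 0, -0.6, 0.08, 0, 0.4], [0, 0, 0, -0.6, 0.08, 0, 0.4], [0, 0, 0, -0.6, 0.08, 0, 0.4], [0, 0, 0, -0.6, 0.08, 0, 0.4]]
  ]
}}

```text
clock: 26.67
tool_pos: [0.6077, 0.0768, 0.0159]
orientation: [180.0, 0.0, 172.0]
force: [0.4, -0.1, -0.6]
opening: 0.0331
```

Request:
{"name": "arm_command", "arguments": {
  "targets": [
    [[0, 0, 0, 0, 0, 2, 0.4], [0, 0, 0, 0, 0, 5, 0.4], [0, 0, 0, 0, 0, 9, 0.4], [0, 0, 0, -1, -3, 12, 1], [0, 0, 0, -3, -6.5, 15, 1], [0, 0, 0, -5, -10, 15, 1], [0, 0, 0, -7, -13.5, 15, 1], [0, 0, 0, -9, -17, 15, 1]]
  ]
}}

```text
clock: 27.33
tool_pos: [0.5191, -0.0904, 0.167]
orientation: [180.0, 0.1, 172.1]
force: [0.0, -0.6, 0.0]
opening: 0.0631
```

```bash
python3 fins.py s5
python3 - <<'E'
from h import *
for f in('scene0','s4','s5'):
    im,m=load(f);b=(250,140,290,172)
    k=(im.max(2)<42).astype(np.uint8)[b[1]:b[3],b[0]:b[2]]
    n,l,st,ce=cv2.connectedComponentsWithStats(k)
    for i in range(1,n):
        if st[i,4]>60:
            x0,y0,w,h=st[i,:4];print(f,st[i],ce[i]+b[:2],p2w(m,[ce[i]+b[:2]],.018).round(4))
    # predicted silhouette of lid at candidate
    t=np.linspace(0,6.28,60)
    for c in((.38,-.3),(.385,-.294)):
        P=w2p(m,np.r_[np.c_[c[0]+.0315*np.cos(t),c[1]+.0315*np.sin(t),t*0+.028],np.c_[c[0]+.0305*np.cos(t),c[1]+.0305*np.sin(t),t*0]])
        M=np.zeros(im.shape[:2],np.uint8);cv2.fillConvexPoly(M,cv2.convexHull(P.astype(np.float32)).astype(int),1)
        print(c,np.argwhere(M).mean(0)[::-1])
E
```

```text
27.3333 [ 0.5191 -0.0904  0.167 ] [1.800e+02 1.000e-01 1.721e+02] [ 0.  -0.6  0. ] [  11.    9.  -23.    0.  -58. -109.]
[ 9  9 66] [235.6 208. ] [[ 0.5804 -0.1357  0.028 ]]
[10 10 69] [241.5 225. ] [[ 0.5895 -0.0648  0.028 ]]
[10 10 76] [247.3 242.7] [[0.5997 0.0049 0.028 ]]
[10 10 73] [253.8 261.7] [[0.6092 0.0767 0.028 ]]
scene0 [ 10  10  16  17 222] [267.18018018 157.50900901] [[ 0.3843 -0.2954  0.018 ]]
(0.38, -0.3) [267.20512821 156.33333333]
(0.385, -0.294) [266.66903915 157.86120996]
s4 [ 10  10  15  16 210] [267.05238095 157.62380952] [[ 0.3849 -0.2951  0.018 ]]
(0.38, -0.3) [267.20512821 156.33333333]
(0.385, -0.294) [266.66903915 157.86120996]
s5 [  0   0  25  32 596] [260.05369128 154.60738255] [[ 0.4022 -0.3197  0.018 ]]
s5 [ 20   0  20  25 142] [279.66901408 151.40140845] [[ 0.3294 -0.3014  0.018 ]]
(0.38, -0.3) [267.20512821 156.33333333]
(0.385, -0.294) [266.66903915 157.86120996]
```

Request:
{"name": "arm_command", "arguments": {
  "targets": [
    [[0, 0, 0, -1.5, -3.5, 1, 1], [0, 0, 0, -3, -7, 2, 1], [0, 0, 0, -4.5, -11, 2, 1], [0, 0, 0, -6, -15, 2, 1], [0, 0, 0, -7, -18.5, 2, 1], [0, 0, 0, -7.5, -21, 2, 1], [0, 0, 0, -7.5, -21, 2, 1], [0, 0, 0, -7.5, -21, 2, 1]]
  ]
}}

```text
clock: 28.05
tool_pos: [0.444, -0.3005, 0.1857]
orientation: [180.0, -0.0, 171.8]
force: [-0.7, 0.2, -0.4]
opening: 0.0879
```

Run:
```python
from h import *
o=ctrl.get_obs();print(o['clock'],o['tool_pos'].round(4),o['orientation'].round(1),o['joint_pos'].round(0))
im,m=snap('wrist','w8');print(w2p(m,[(.383,-.297,.028)]))
_,mt=load('top0');print('bottle',p2w(mt,[(430,149)],.12))
p=w2p(m,[(.383,-.297,.028)])[0].astype(int)
k=(im.max(2)<45).astype(np.uint8);k[228:]=0
n,l,st,ce=cv2.connectedComponentsWithStats(k)
for i in range(1,n):
    if st[i,4]>300: 
        cnt=max(cv2.findContours((l==i).astype(np.uint8),0,1)[0],key=len);print(st[i],cv2.fitEllipse(cnt),cv2.minEnclosingCircle(cnt),p2w(m,[cv2.fitEllipse(cnt)[0]],.028))
```

```text
28.05 [ 0.444  -0.3005  0.1857] [180.   -0.  171.8] [-13.   9. -20.   0. -60. -85.]
[[272.63601751 131.1802251 ]]
bottle [[ 0.64136353 -0.45657968  0.12      ]]
[ 248  111   57   54 1419] ((276.3033142089844, 140.63792419433594), (42.537410736083984, 55.31840896606445), 49.86560821533203) ((275.2686462402344, 137.5223846435547), 31.303892135620117) [[ 0.39181211 -0.29491255  0.028     ]]
[  0 210  75  18 398] ((39.4180793762207, 220.58261108398438), (16.61948013305664, 68.23221588134766), 88.13420867919922) ((37.0, 223.5), 37.1652717590332) [[ 0.43332515 -0.53928606  0.028     ]]
```

View pics/w8.png

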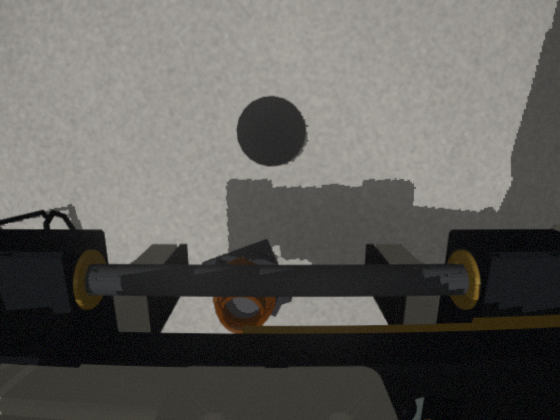

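Lid seen as a dark disc centred at (271.5,131), matching my estimate of (.383,-.297). Taking one closer look at the jar before gripping.

Request:
{"name": "arm_command", "arguments": {
  "targets": [
    [[0, 0, 0, 3, -1, 2, 1], [0, 0, 0, 6.5, -2, 4, 1], [0, 0, 0, 10, -3, 6, 1], [0, 0, 0, 13.5, -4, 6.5, 1], [0, 0, 0, 15.6, -5, 6.5, 1], [0, 0, 0, 15.6, -5, 6.5, 1], [0, 0, 0, 15.6, -5, 6.5, 1]]
  ]
}}

```text
clock: 28.68
tool_pos: [0.6018, -0.3478, 0.2494]
orientation: [180.0, -0.1, 172.1]
force: [-0.1, 1.2, -0.7]
opening: 0.0876
```

Run:
```python
from h import *
o=ctrl.get_obs();print(o['clock'],o['tool_pos'].round(4),o['orientation'].round(1),o['joint_pos'].round(0))
im,m=snap('wrist','w9');p=w2p(m,[(.537,-.3455,.071)])[0];print(p)
q=p.astype(int);x0,y0=q[0]-70,max(q[1]-60,0);print(x0,y0)
c=cv2.resize(im[y0:y0+130,x0:x0+150],None,fx=4,fy=4,interpolation=cv2.INTER_CUBIC)
t=np.linspace(0,6.28,80)
for r,z,col in((.021,.071,(255,255,0)),(.0255,.06,(0,255,0))):
    P=(w2p(m,np.c_[.537+r*np.cos(t),-.3455+r*np.sin(t),t*0+z])-[x0,y0]+.5)*4-.5
    cv2.polylines(c,[P.astype(np.int32)],True,col,1)
P=(w2p(m,[(.537,-.3455,.008)])-[x0,y0]+.5)*4
cv2.drawMarker(c,tuple(P[0].astype(int)),(255,0,255),0,10)
cv2.imwrite('pics/c5.png',c)
```

```text
28.6833 [ 0.6018 -0.3478  0.2494] [ 1.800e+02 -1.000e-01  1.721e+02] [-14.  22.   6.  -0. -74. -84.]
[271.22680892 127.37941053]
201 67
```

View pics/c5.png

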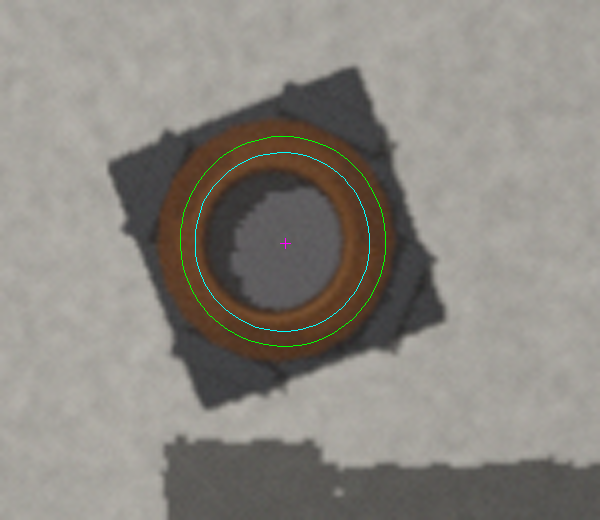

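Overlay shows the jar about 2 mm to the left of my estimate (hole centre (272,242), base centre (279,240)), so the jar is at about (.5365,-.347). Back to the lid.

Request:
{"name": "arm_command", "arguments": {
  "targets": [
    [[0, 0, 0, -3.5, 1, -1, 1], [0, 0, 0, -7, 2, -3, 1], [0, 0, 0, -10.5, 3, -5, 1], [0, 0, 0, -14, 4, -7, 1], [0, 0, 0, -17.5, 4.5, -9, 1], [0, 0, 0, -21, 5, -10, 1], [0, 0, 0, -21.8, 5.1, -12, 1], [0, 0, 0, -21.8, 5.1, -15, 1]]
  ]
}}

```text
clock: 29.4
tool_pos: [0.3808, -0.2975, 0.1033]
orientation: [-179.9, 0.3, 172.1]
force: [1.2, -0.7, -0.1]
opening: 0.0879
```

Request:
{"name": "arm_command", "arguments": {
  "targets": [
    [[0, 0, 0, 0, 0, -1, 1], [0, 0, 0, 0, 0, -1, 1], [0, 0, 0, 0, 0, -1, 1], [0, 0, 0, 0, 0, -1, 1]]
  ]
}}

```text
clock: 29.73
tool_pos: [0.3832, -0.2981, 0.0922]
orientation: [-180.0, 0.1, 172.1]
force: [0.3, 0.7, 0.2]
opening: 0.0875
```

Request:
{"name": "arm_command", "arguments": {
  "targets": [
    [[0, 0, 0, 0, 0, -3, 1], [0, 0, 0, 0, 0, -6, 1], [0, 0, 0, 0, 0, -8, 1], [0, 0, 0, 0, 0, -8.6, 1], [0, 0, 0, 0, 0, -8.6, 1], [0, 0, 0, 0, 0, -8.6, 1], [0, 0, 0, 0, 0, -8.6, 1]]
  ]
}}

```text
clock: 30.32
tool_pos: [0.3839, -0.2985, 0.0065]
orientation: [-180.0, 0.1, 172.1]
force: [0.2, -0.1, -0.0]
opening: 0.0876
```

Request:
{"name": "arm_command", "arguments": {
  "targets": [
    [[0, 0, 0, 0, 0, 0, 0.5], [0, 0, 0, 0, 0, 0, 0.5], [0, 0, 0, 0, 0, 0, 0.5], [0, 0, 0, 0, 0, 0, 0.5], [0, 0, 0, 0, 0, 0, 0.5], [0, 0, 0, 0, 0, 0, 0.5]]
  ]
}}

```text
clock: 30.82
tool_pos: [0.3828, -0.2981, 0.0053]
orientation: [-180.0, 0.0, 172.0]
force: [0.1, 1.0, 5.6]
opening: 0.0621
```

Request:
{"name": "arm_command", "arguments": {
  "targets": [
    [[0, 0, 0, 0, 0, 2, 0.5], [0, 0, 0, 0, 0, 5, 0.5], [0, 0, 0, 0, 0, 9, 0.5], [0, 0, 0, 0, 0, 12, 0.5], [0, 0, 0, 0, 0, 12, 0.5], [0, 0, 0, 0, 0, 12, 0.5], [0, 0, 0, 0, 0, 12, 0.5]]
  ]
}}

```text
clock: 31.4
tool_pos: [0.3821, -0.2978, 0.1246]
orientation: [180.0, -0.0, 172.0]
force: [-0.6, -0.6, -0.9]
opening: 0.0621
```

Request:
{"name": "arm_command", "arguments": {
  "targets": [
    [[0, 0, 0, 2.5, -0.8, 0, 0.5], [0, 0, 0, 5.5, -1.7, 0, 0.5], [0, 0, 0, 8.5, -2.7, 0, 0.5], [0, 0, 0, 11.5, -3.7, 0, 0.5], [0, 0, 0, 14, -4.5, -0.5, 0.5], [0, 0, 0, 15.4, -4.9, -1, 0.5], [0, 0, 0, 15.4, -4.9, -2, 0.5], [0, 0, 0, 15.4, -4.9, -2, 0.5]]
  ]
}}

```text
clock: 32.07
tool_pos: [0.5347, -0.3461, 0.1002]
orientation: [179.9, -0.4, 172.0]
force: [-1.2, 0.3, -0.8]
opening: 0.0621
```

Request:
{"name": "arm_command", "arguments": {
  "targets": [
    [[0, 0, 0, 0, 0, -1, 0.5], [0, 0, 0, 0, 0, -1.5, 0.5], [0, 0, 0, 0, 0, -2, 0.5], [0, 0, 0, 0, 0, -2, 0.5], [0, 0, 0, 0, 0, -2, 0.5]]
  ]
}}

```text
clock: 32.48
tool_pos: [0.5362, -0.347, 0.085]
orientation: [180.0, -0.0, 172.0]
force: [-0.2, 0.3, -0.2]
opening: 0.0619
```

Run:
```python
from h import *
o=ctrl.get_obs();print(o['clock'],o['tool_pos'].round(4),o['orientation'].round(2),o['force'].round(1),o['moment'].round(2),o['joint_pos'].round(0))
im,m=snap('scene','s6')
c=cv2.resize(im[100:200,170:290],None,fx=5,fy=5,interpolation=cv2.INTER_CUBIC);cv2.imwrite('pics/c6.png',c)
```

```text
32.4833 [ 0.5362 -0.347   0.085 ] [ 1.8000e+02 -1.0000e-02  1.7202e+02] [-0.2  0.3 -0.2] [-0.04 -0.01 -0.01] [-15.  24. -14.   0. -52. -83.]
```

View pics/c6.png

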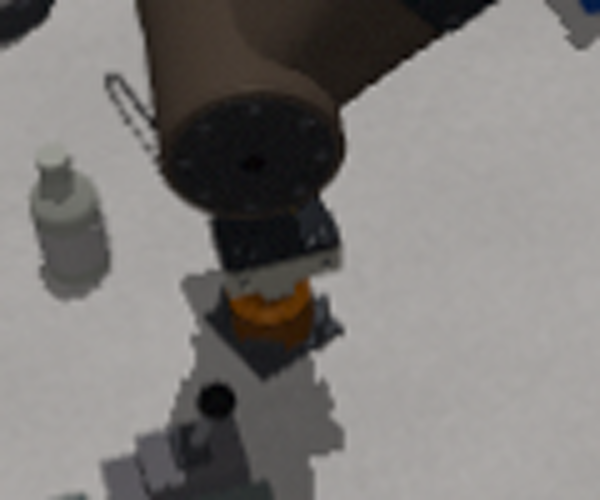

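Request:
{"name": "arm_command", "arguments": {
  "targets": [
    [[0, 0, 0, 0, 0, -0.6, 0.5], [0, 0, 0, 0, 0, -1.2, 0.5], [0, 0, 0, 0, 0, -1.5, 0.5], [0, 0, 0, 0, 0, -1.5, 0.5]]
  ]
}}

```text
clock: 32.87
tool_pos: [0.5359, -0.3468, 0.0689]
orientation: [180.0, -0.1, 172.0]
force: [0.2, 0.3, -0.3]
opening: 0.062
```

Request:
{"name": "arm_command", "arguments": {
  "targets": [
    [[0, 0, 0, 0, 0, -0.2, 0.5], [0, 0, 0, 0, 0, -0.4, 0.5], [0, 0, 0, 0, 0, -0.4, 0.5]]
  ]
}}

```text
clock: 33.12
tool_pos: [0.5368, -0.3472, 0.0663]
orientation: [-180.0, 0.0, 172.0]
force: [-0.7, 0.8, 3.1]
opening: 0.062
```

Request:
{"name": "arm_command", "arguments": {
  "targets": [
    [[0, 0, 0, 0, 0, -0.2, 0.5], [0, 0, 0, 0, 0, -0.4, 0.5], [0, 0, 0, 0, 0, -0.4, 0.5]]
  ]
}}

```text
clock: 33.37
tool_pos: [0.5376, -0.3476, 0.0654]
orientation: [-179.9, 0.2, 172.1]
force: [-5.7, 5.3, 23.1]
opening: 0.062
```

Request:
{"name": "arm_command", "arguments": {
  "targets": [
    [[0, 0, 0, 0, 0, 0.2, 0.5], [0, 0, 0.06, 0, 0, 0.2, 0.5], [0, 0, 0.13, 0, 0, 0.2, 0.5], [0, 0, 0.2, 0, 0, 0.2, 0.5], [0, 0, 0.26, 0, 0, 0.2, 0.5], [0, 0, 0.26, 0, 0, 0.2, 0.5]]
  ]
}}

```text
clock: 33.87
tool_pos: [0.5384, -0.3479, 0.0661]
orientation: [-179.9, 0.2, -172.8]
force: [0.5, 0.0, 9.9]
opening: 0.0619
```

Request:
{"name": "arm_command", "arguments": {
  "targets": [
    [[0, 0, 0.06, 0, 0, 0, 0.5], [0, 0, 0.13, 0, 0, 0, 0.5], [0, 0, 0.2, 0, 0, 0, 0.5], [0, 0, 0.26, 0, 0, 0, 0.5], [0, 0, 0.26, 0, 0, 0, 0.5]]
  ]
}}

```text
clock: 34.28
tool_pos: [0.5385, -0.3479, 0.0659]
orientation: [-179.8, 0.2, -157.9]
force: [-0.2, -1.4, 7.9]
opening: 0.0616
```

Request:
{"name": "arm_command", "arguments": {
  "targets": [
    [[0, 0, 0.06, 0, 0, 0, 0.5], [0, 0, 0.13, 0, 0, 0, 0.5], [0, 0, 0.2, 0, 0, 0, 0.5], [0, 0, 0.26, 0, 0, 0, 0.5], [0, 0, 0.26, 0, 0, 0, 0.5]]
  ]
}}

```text
clock: 34.7
tool_pos: [0.5368, -0.3471, 0.0641]
orientation: [-180.0, 0.0, -143.1]
force: [0.9, 0.1, -0.8]
opening: 0.0617
```

Request:
{"name": "arm_command", "arguments": {
  "targets": [
    [[0, 0, 0.06, 0, 0, 0, 0.5], [0, 0, 0.13, 0, 0, 0, 0.5], [0, 0, 0.2, 0, 0, 0, 0.5], [0, 0, 0.2, 0, 0, 0, 0.5]]
  ]
}}

```text
clock: 35.03
tool_pos: [0.5365, -0.3471, 0.0638]
orientation: [180.0, -0.0, -131.8]
force: [-0.4, -0.8, -1.0]
opening: 0.0619
```

Request:
{"name": "arm_command", "arguments": {
  "targets": [
    [[0, 0, 0, 0, 0, -0.25, 0.5], [0, 0, 0, 0, 0, -0.5, 0.5], [0, 0, 0, 0, 0, -0.6, 0.5], [0, 0, 0, 0, 0, -0.6, 0.5]]
  ]
}}

```text
clock: 35.37
tool_pos: [0.5362, -0.3469, 0.0574]
orientation: [180.0, -0.0, -131.9]
force: [0.4, -0.2, -0.8]
opening: 0.0619
```

Request:
{"name": "arm_command", "arguments": {
  "targets": [
    [[0, 0, 0, 0, 0, -0.2, 0.5], [0, 0, 0, 0, 0, -0.4, 0.5], [0, 0, 0, 0, 0, -0.4, 0.5]]
  ]
}}

```text
clock: 35.62
tool_pos: [0.5368, -0.3471, 0.0561]
orientation: [-179.9, -0.0, -131.8]
force: [-4.9, 4.6, 15.1]
opening: 0.0615
```

Request:
{"name": "arm_command", "arguments": {
  "targets": [
    [[0, 0, -0.06, 0, 0, 0.2, 0.5], [0, 0, -0.16, 0, 0, 0.2, 0.5], [0, 0, -0.26, 0, 0, 0.2, 0.5], [0, 0, -0.36, 0, 0, 0.2, 0.5], [0, 0, -0.46, 0, 0, 0.2, 0.5], [0, 0, -0.56, 0, 0, 0.2, 0.5], [0, 0, -0.6, 0, 0, 0.2, 0.5]]
  ]
}}

```text
clock: 36.2
tool_pos: [0.537, -0.3471, 0.0562]
orientation: [-180.0, 0.0, -166.6]
force: [0.0, 0.2, 0.8]
opening: 0.0618
```

```bash
python3 -c "
from h import *
o=ctrl.get_obs();print(o['tool_pos'].round(4),o['orientation'].round(2),o['force'].round(1),o['moment'].round(2),o['joint_pos'].round(0))"
```

```text
[ 0.537  -0.3471  0.0562] [-1.7997e+02  4.0000e-02 -1.6655e+02] [0.  0.2 0.8] [ 0.07 -0.1   0.05] [-15.  26. -16.   0. -49. -61.]
```

Turned 35° freely under the ridges; continuing in steps while watching the torque.

Request:
{"name": "arm_command", "arguments": {
  "targets": [
    [[0, 0, -0.08, 0, 0, 0, 0.5], [0, 0, -0.16, 0, 0, 0, 0.5], [0, 0, -0.18, 0, 0, 0, 0.5], [0, 0, -0.18, 0, 0, 0, 0.5]]
  ]
}}

```text
clock: 36.53
tool_pos: [0.5369, -0.3471, 0.0562]
orientation: [-180.0, 0.0, -176.5]
force: [-0.2, 0.8, 1.0]
opening: 0.0617
```

```bash
cat > o.py <<'E'
from h import *
o=ctrl.get_obs();print(o['clock'],o['tool_pos'].round(4),o['orientation'].round(2),o['force'].round(1),o['moment'].round(2),o['joint_pos'].round(0),o['opening'])
E
python3 o.py
```

```text
36.5333 [ 0.5369 -0.3471  0.0562] [-1.7998e+02  3.0000e-02 -1.7649e+02] [-0.2  0.8  1. ] [ 0.13 -0.02 -0.  ] [-15.  26. -16.   0. -49. -71.] 0.061712070035245606
```

Request:
{"name": "arm_command", "arguments": {
  "targets": [
    [[0, 0, -0.08, 0, 0, 0, 0.5], [0, 0, -0.16, 0, 0, 0, 0.5], [0, 0, -0.18, 0, 0, 0, 0.5], [0, 0, -0.18, 0, 0, 0, 0.5]]
  ]
}}

```text
clock: 36.87
tool_pos: [0.5369, -0.3472, 0.0562]
orientation: [-180.0, 0.0, 173.3]
force: [0.7, -0.2, 2.1]
opening: 0.0623
```

```bash
python3 o.py
```

```text
36.8667 [ 0.5369 -0.3472  0.0562] [-1.7999e+02  3.0000e-02  1.7330e+02] [ 0.7 -0.2  2.1] [-0.06 -0.23  0.01] [-15.  26. -16.   0. -49. -81.] 0.06233002615807484
```

Request:
{"name": "arm_command", "arguments": {
  "targets": [
    [[0, 0, -0.06, 0, 0, 0, 0.5], [0, 0, -0.12, 0, 0, 0, 0.5], [0, 0, -0.14, 0, 0, 0, 0.5], [0, 0, -0.14, 0, 0, 0, 0.5]]
  ]
}}

```text
clock: 37.2
tool_pos: [0.5367, -0.3472, 0.0562]
orientation: [-180.0, 0.0, 165.3]
force: [-0.4, 0.1, 2.4]
opening: 0.062
```

```bash
python3 o.py
```

```text
37.2 [ 0.5367 -0.3472  0.0562] [-1.7999e+02  2.0000e-02  1.6528e+02] [-0.4  0.1  2.4] [-0.02 -0.08  0.02] [-15.  26. -16.   0. -49. -89.] 0.06200099588588661
```

Request:
{"name": "arm_command", "arguments": {
  "targets": [
    [[0, 0, -0.06, 0, 0, 0, 0.5], [0, 0, -0.12, 0, 0, 0, 0.5], [0, 0, -0.14, 0, 0, 0, 0.5], [0, 0, -0.14, 0, 0, 0, 0.5]]
  ]
}}

```text
clock: 37.53
tool_pos: [0.5362, -0.3462, 0.0562]
orientation: [180.0, -0.1, 157.4]
force: [-1.9, 5.8, 6.5]
opening: 0.0616
```

```bash
python3 o.py
```

```text
37.5333 [ 0.5362 -0.3462  0.0562] [ 1.7999e+02 -7.0000e-02  1.5736e+02] [-1.9  5.8  6.5] [1.97 0.52 0.98] [-15.  26. -16.  -0. -49. -97.] 0.06164272559209893
```

Request:
{"name": "arm_command", "arguments": {
  "targets": [
    [[0, 0, -0.06, 0, 0, 0, 0.5], [0, 0, -0.12, 0, 0, 0, 0.5], [0, 0, -0.14, 0, 0, 0, 0.5], [0, 0, -0.14, 0, 0, 0, 0.5]]
  ]
}}

```text
clock: 37.87
tool_pos: [0.5364, -0.3463, 0.0561]
orientation: [-180.0, -0.1, 149.4]
force: [-1.0, 4.9, 4.8]
opening: 0.0621
```

```bash
python3 o.py
```

```text
37.8667 [ 0.5364 -0.3463  0.0561] [-1.8000e+02 -5.0000e-02  1.4935e+02] [-1.   4.9  4.8] [1.7  0.31 1.1 ] [ -15.   26.  -16.   -0.  -49. -105.] 0.062063835705611636
```

Torque plateaued at about 1.0 N m (fingers slipping on the lid), with 63–71° turned: the lid is at the stop. Releasing and checking.

Request:
{"name": "arm_command", "arguments": {
  "targets": [
    [[0, 0, 0, 0, 0, 0, 1], [0, 0, 0, 0, 0, 0, 1], [0, 0, 0, 0, 0, 0, 1], [0, 0, 0, 0, 0, 0, 1], [0, 0, 0, 0, 0, 3, 1], [0, 0, 0, 0, 0, 7, 1], [0, 0, 0, 0, 0, 11, 1], [0, 0, 0, 0, 0, 15, 1]]
  ]
}}

```text
clock: 38.53
tool_pos: [0.536, -0.3472, 0.2074]
orientation: [-180.0, -0.1, 149.1]
force: [1.3, -0.4, -0.3]
opening: 0.0874
```

Request:
{"name": "arm_command", "arguments": {
  "targets": [
    [[0, 0, 0, -3, 3, 0, 1], [0, 0, 0.1, -6, 7, 0, 1], [0, 0, 0.2, -8, 10, 0, 1], [0, 0, 0.3, -8, 14, 0, 0], [0, 0, 0.4, -8, 18, 0, 0], [0, 0, 0.4, -8, 20, 0, 0], [0, 0, 0.4, -8, 20, 0, 0], [0, 0, 0.4, -8, 20, 0, 0]]
  ]
}}

```text
clock: 39.2
tool_pos: [0.4567, -0.1462, 0.2064]
orientation: [180.0, 0.1, 172.2]
force: [0.3, -1.2, 0.2]
opening: 0.0599
```

```bash
python3 fins.py s7
python3 - <<'E'
from h import *
im,m=load('s7')
t,mt=snap('top','t7')
a=cv2.resize(im[120:290,160:290],None,fx=3.4,fy=3.4,interpolation=cv2.INTER_CUBIC)
b=cv2.resize(t[130:220,320:420],None,fx=3.4,fy=3.4,interpolation=cv2.INTER_CUBIC)
q=np.zeros((a.shape[0],a.shape[1]+b.shape[1],3),np.uint8);q[:,:a.shape[1]]=a;q[:b.shape[0],a.shape[1]:]=b;cv2.imwrite('pics/c7.png',q);print(q.shape)
# black lid top: fit height by diameter centre
k=(im.max(2)<45).astype(np.uint8)[135:180,205:245];n,l,st,ce=cv2.connectedComponentsWithStats(k)
for i in range(1,n):
    if st[i,4]>60: print(st[i],ce[i]+[205,135])
tt=np.linspace(0,6.28,60)
for z in(.051,.060):
    P=w2p(m,np.r_[np.c_[.5366+.0315*np.cos(tt),-.347+.0315*np.sin(tt),tt*0+z+.028],np.c_[.5366+.0305*np.cos(tt),-.347+.0305*np.sin(tt),tt*0+z]])
    print(z,P.min(0),P.max(0))
E
```

```text
39.2 [ 0.4567 -0.1462  0.2064] [1.800e+02 1.000e-01 1.722e+02] [ 0.3 -1.2  0.2] [   6.    3.  -25.    0.  -62. -104.]
[ 42  27 496] [290.7 275. ] [[0.5247 0.1697 0.028 ]]
[ 8  9 64] [235.4 208. ] [[ 0.5809 -0.1359  0.028 ]]
[10 10 68] [241.5 225.3] [[ 0.5899 -0.0638  0.028 ]]
[ 9  9 64] [247.1 243. ] [[0.6007 0.0056 0.028 ]]
[ 9  9 62] [253.7 262.1] [[0.6103 0.0778 0.028 ]]
(578, 782, 3)
[  8  11  23  28 337] [222.97032641 158.13649852]
0.051 [213.72328973 144.59561452] [231.58319851 162.81270341]
0.06 [213.44314222 142.96562751] [231.38746286 161.25264215]
```

View pics/c7.png

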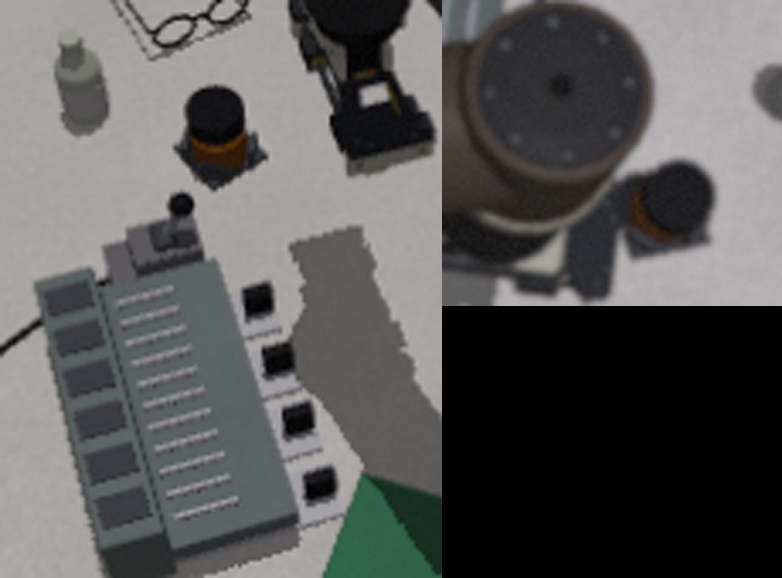

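```bash
python3 - <<'E'
from h import *
from scipy.optimize import least_squares
obs=[]
def blob(f,b,th=45):
    im,m=load(f);k=(im.max(2)<th).astype(np.uint8)[b[1]:b[3],b[0]:b[2]]
    n,l,st,ce=cv2.connectedComponentsWithStats(k);i=1+np.argmax(st[1:,4]);print(f,st[i],ce[i]+b[:2]);return m,ce[i]+b[:2]
for f,b in(('s7',(206,174,220,187)),('scene0',(206,174,222,188)),('w2',(184,144,214,172)),('top0',(338,148,356,163))): obs.append(blob(f,b))
r=least_squares(lambda P:np.concatenate([w2p(m,P)[0]-p for m,p in obs]),[.62,-.225,.085]);print(r.x.round(4),r.fun.round(1))
P=r.x;d=P[:2]-[.6242,-.035];print('lamp xy',d@[.9905,-.1374],d@[.1374,.9905])
E
python3 o.py
```

```text
s7 [ 4  3  7  7 38] [212.94736842 180.07894737]
scene0 [ 5  3  7  7 40] [213.8   180.075]
39.3 [ 0.4567 -0.1474  0.206 ] [-179.99    0.    172.03] [ 0.3 -0.6  0.5] [-0.06 -0.01  0.02] [   6.    3.  -25.    0.  -62. -104.] 0.051847178539349205Traceback (most recent call last):
  File "<stdin>", line 7, in <module>
  File "<stdin>", line 6, in blob
    return _wrapfunc(a, 'argmax', axis=axis, out=out, **kwds)
    return bound(*args, **kwds)
ValueError: attempt to get argmax of an empty sequence
```

Run:
```python
from h import *
from scipy.optimize import least_squares
obs=[(load('s7')[1],(212.9,180.1)),(load('w2')[1],((485-370)/3+160,91/3+130)),(load('top0')[1],(742/3+100,213/3+85))]
r=least_squares(lambda P:np.concatenate([w2p(m,P)[0]-p for m,p in obs]),[.62,-.225,.085]);print(r.x.round(4),r.fun.round(1))
P=r.x;d=P[:2]-[.6242,-.035];print('lamp xy',d@[.9905,-.1374],d@[.1374,.9905])
```

```text
[ 0.618  -0.2196  0.1096] [ 0.7 -0.   0.2  0.3  1.   0.1]
lamp xy 0.01926591825915223 -0.18364681773349234
```

Request:
{"name": "arm_command", "arguments": {
  "targets": [
    [[0, 0, 0, 3, -2, 0, 0], [0, 0, 0, 6, -4, -1, 0], [0, 0, 0, 9, -5.5, -4, 0], [0, 0, 0, 11, -6.5, -7, 0], [0, 0, 0, 11.3, -6.5, -10, 0], [0, 0, 0, 11.3, -6.5, -11.8, 0], [0, 0, 0, 11.3, -6.5, -11.8, 0], [0, 0, 0, 11.3, -6.5, -11.8, 0]]
  ]
}}

```text
clock: 39.97
tool_pos: [0.5686, -0.2134, 0.0867]
orientation: [-180.0, -0.2, 171.9]
force: [1.0, -0.4, 0.8]
opening: 0.0018
```

Request:
{"name": "arm_command", "arguments": {
  "targets": [
    [[0, 0, 0, 0.8, -0.11, 0, 0], [0, 0, 0, 1.6, -0.22, 0, 0], [0, 0, 0, 2.4, -0.33, 0, 0], [0, 0, 0, 3.2, -0.44, 0, 0], [0, 0, 0, 4, -0.55, 0, 0], [0, 0, 0, 4, -0.55, 0, 0]]
  ]
}}

```text
clock: 40.47
tool_pos: [0.6115, -0.2177, 0.0884]
orientation: [-180.0, 0.1, 172.1]
force: [-0.6, 0.2, -0.0]
opening: 0.0004
```

Request:
{"name": "arm_command", "arguments": {
  "targets": [
    [[0, 0, 0, 0.7, -0.1, 0, 0], [0, 0, 0, 1.4, -0.2, 0, 0], [0, 0, 0, 2.1, -0.29, 0, 0], [0, 0, 0, 2.5, -0.35, 0, 0], [0, 0, 0, 2.5, -0.35, 0, 0]]
  ]
}}

```text
clock: 40.88
tool_pos: [0.6357, -0.2212, 0.0877]
orientation: [-180.0, 0.0, 172.0]
force: [0.7, 0.1, -0.3]
opening: 0.0001
```

Request:
{"name": "arm_command", "arguments": {
  "targets": [
    [[0, 0, 0, 0.5, -0.07, 0, 0], [0, 0, 0, 1, -0.14, 0, 0], [0, 0, 0, 1, -0.14, 0, 0]]
  ]
}}

```text
clock: 41.13
tool_pos: [0.6433, -0.2223, 0.0872]
orientation: [180.0, -0.2, 172.0]
force: [-5.0, 1.8, 2.9]
opening: 0.0002
```

Run:
```python
from h import *
im,m=snap('scene','s8');t,_=snap('top','t8')
cv2.imwrite('pics/c8.png',np.hstack([cv2.resize(im[140:230,180:280],None,fx=4,fy=4,interpolation=2),cv2.resize(t[110:200,300:400],None,fx=4,fy=4,interpolation=2)]))
k=(im.max(2)<45).astype(np.uint8)[165:200,195:225];n,l,st,ce=cv2.connectedComponentsWithStats(k)
for i in range(1,n): print(st[i],ce[i]+[195,165])
d=lambda X,z:(.6242+.9905*X-.1374*.1836,-.035-.1374*X-.9905*.1836,z)
print([w2p(m,d(X,z)).round(1).tolist() for X,z in((.019,.11),(.045,.117),(.06,.115),(.072,.11))])
```

```text
[  0   0  30  29 654] [210.20948012 178.99235474]
[0 5 1 2 2] [195.  170.5]
[19 32  1  1  1] [214. 197.]
[10 34  1  1  1] [205. 199.]
[[[213.7, 180.0]], [[205.9, 180.8]], [[201.6, 182.3]], [[198.3, 184.1]]]
```

Request:
{"name": "arm_command", "arguments": {
  "targets": [
    [[0, 0, 0, 0.3, -0.04, 0, 0], [0, 0, 0, 0.4, -0.06, 0, 0], [0, 0, 0, 0.4, -0.06, 0, 0], [0, 0, 0, 0.4, -0.06, 0, 0]]
  ]
}}

```text
clock: 41.57
tool_pos: [0.6439, -0.2225, 0.087]
orientation: [180.0, -0.5, 172.0]
force: [-14.6, 4.7, 7.5]
opening: 0.0005
```

Request:
{"name": "arm_command", "arguments": {
  "targets": [
    [[0, 0, 0, -2, 0.28, 0, 0], [0, 0, 0, -5, 0.7, 0, 0], [0, 0, 0, -9, 1.2, 1, 0], [0, 0, 0, -12, 2, 5, 0], [0, 0, 0, -15, 3, 9, 0], [0, 0, 0, -18, 4, 12, 0], [0, 0, 0, -21, 3, 15, 0], [0, 0, 0, -23, 2, 18, 0]]
  ]
}}

```text
clock: 42.23
tool_pos: [0.4266, -0.1991, 0.2572]
orientation: [180.0, 0.1, 172.1]
force: [0.8, -1.6, 0.9]
opening: 0.0004
```

Request:
{"name": "arm_command", "arguments": {
  "targets": [
    [[0, 0, 0, 0, -4, 0, 0], [0, 0, 0, 0, -8, 0, 0], [0, 0, 0, 0, -10, 0, 0], [0, 0, 0, 0, -10, 0, 0], [0, 0, 0, 0, -10, 0, 0]]
  ]
}}

```text
clock: 42.65
tool_pos: [0.4282, -0.3009, 0.2556]
orientation: [-180.0, 0.0, 171.9]
force: [-0.7, -0.4, -1.2]
opening: 0.0001
```

```bash
python3 fins.py s9
python3 - <<'E'
from h import *
im,m=load('s9');t,mt=snap('top','t9')
k=(im.max(2)<48).astype(np.uint8)[165:200,190:225];n,l,st,ce=cv2.connectedComponentsWithStats(k)
for i in range(1,n):
    if st[i,4]>15: print(st[i],ce[i]+[190,165])
a=cv2.resize(im[90:290,150:290],None,fx=2.9,fy=2.9,interpolation=cv2.INTER_CUBIC)
b=cv2.resize(t[80:270,220:480],None,fx=1.5,fy=1.5,interpolation=cv2.INTER_CUBIC)
q=np.zeros((a.shape[0],a.shape[1]+b.shape[1],3),np.uint8);q[:,:a.shape[1]]=a;q[:b.shape[0],a.shape[1]:]=b;cv2.imwrite('pics/c9.png',q);print(q.shape)
E
```

```text
42.65 [ 0.4282 -0.3009  0.2556] [-180.     0.   171.9] [-0.7 -0.4 -1.2] [-14.   5. -16.   0. -69. -85.]
[ 9 10 70] [235.8 207.8] [[ 0.5796 -0.136   0.028 ]]
[10 11 73] [241.7 225. ] [[ 0.5891 -0.0646  0.028 ]]
[10 10 75] [247.6 242.6] [[0.5987 0.005  0.028 ]]
[10  9 66] [253.7 262.2] [[0.6102 0.0781 0.028 ]]
[23  0 12 10 71] [219.92957746 168.42253521]
[ 6 16  6  7 37] [198.54054054 183.91891892]
[ 8 25 21 10 79] [206.32911392 195.        ]
(580, 796, 3)
```

View pics/c9.png

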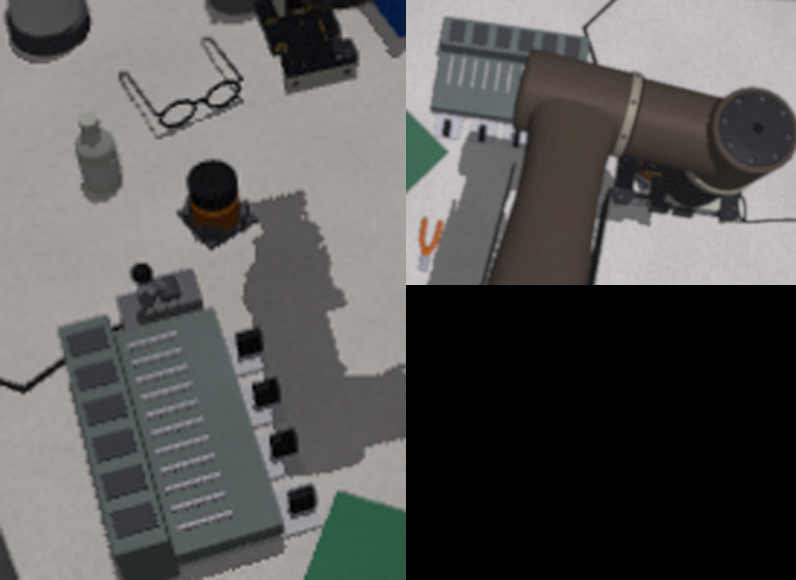

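The lever tip is at (198.5,183.9), where I predicted it for "on" ((198.3,184.1)). All four fins stand in line at home, and the lid is level on the jar. Handing in.

```bash
python3 -c "
from plant import ctrl
print(ctrl.close_job())"
```

```text
the job is handed in; nothing more can be done
None
```

The job is done and handed in at about 43 s of the 208 s allowed.

**Carriers:** All four are under the lamp head, side by side. Each was pushed until the stop resisted with 20–30 N. In the last picture the fins lie within about 1–2 mm of their home positions, in line with the lamp's edge and at a pitch of about 72 mm.

**Jar:** The lid went onto the neck. Turning it back 56° brought it into the gaps, and it then seated 10 mm lower. I screwed it forward until the torque held at about 1.0 N m with the fingers slipping on the lid, after 63–71° of turn. It looks level in the pictures. I judged the stop by torque only, since the lugs can't be seen.

**Switch:** I threw it last, and it met a firm stop at about 15 N. The lever tip's position in the last picture matches the computed "on" position to within a pixel.

**Left alone:** The bottle, frame and cutters were not touched, and look unmoved in the last pictures. I noticed no carrier being knocked aside. No check failed; the early rough top-view readings differed from the wrist and scene cameras by several mm (up to about 14 mm for the jar), so I went by the wrist and scene cameras.

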